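# Stack rinsed plates on the drying rack with spacer sticks and latch the rack

### The arm

A 6-joint arm with a two-finger parallel gripper is mounted at the origin on a cart in front of the work surface, level with it; the furniture and walls round the work are solid. World frame = base frame: x ahead of the robot, y to its left, z up, the work surface at z = 0. Lengths are in m, angles in rad, forces in N, time in s.
With the tool pointing down it reaches from about 0.375 to 0.975 m from the base axis. Payload 3.8 kg.
Tool frame: the origin (TCP) lies between the finger pads; the fingertips stand 17 mm ahead of it and the grasp point (between the pads) lies 2 mm behind it; z points along the fingers, y is the line along which they close (so a half turn about z gives the same grasp; the last joint's range is limited). The gripper opens to 85 mm and grips with 20 to 120 N. Pads are 22 mm wide; open, the fingers measure 114 mm over their backs; the gripper's body (76 mm by 85 mm) begins 54 mm behind the grasp point. The pads swing forward as they close: fully open they stand 13 mm farther back than shut.
Start: joints at [1.277, 0.264, 1.604, -0, 1.274, -0.037], TCP at [0.171, 0.653, 0.248] pointing down, gripper open.
Joint ranges: [-2.63, 2.63], [-0.94, 2.18], [0.31, 2.57], [-1.31, 4.45], [0, 2.66], [-2.55, 2.55]. Speed limits (rad/s): [2.57, 2.57, 3.14, 3.14, 3.14, 3.14].

### API

Orientations are given as a rotation vector (axis times angle).
In Python, from workcell import bot gives the robot as it stands.
- The arm moves only by the tool play_rows, never from a script. Its argument "steps" is one flat list of numbers, 4 for each row, row after row: the shift along the tool's x, y, z in m, then the turn about the tool's z in rad. A call has 1 to 10 rows; each row is the pose to reach, as a shift and turn from the pose commanded when the call began, along the tool's axes at that moment; what a row does not reach only later rows make up. A row lasts 1/8 s, in which the tool goes at most 62.5 mm and 10.7 degrees, less where a joint would pass 70% of its speed; a pose out of reach is approached as far as the arm can. A call with a gripper value outside its range is refused whole. "jaw" is the closure in counts, from 0 (fully open) to 255 (shut), set as the call begins (left out, the last holds). The fingers move at their own pace and stop on an object; "grip_force" is the grip in N (left out, the last holds). Time passes only in rows, so rows that repeat a pose let the fingers close. It gives the time, the measured TCP pose, the force, the opening and the grip force at its end, in the units of the state.
- bot.read_state(): the state, without advancing time (a new reading comes with each control period).
- bot.read_camera(name): name is "side" or "top"; returns a dict with "pixels" (480x640x3 uint8, blue, green, red), "mtx" (3x3 intrinsics, pixels), "R" (3x3) and "t" (3): a world point X has camera coordinates R X + t. Camera axes: x right, y down, z forward; pixel columns grow to the right and rows downward; lengths in m; the calibration is good to about 2 mm. A picture is of the moment at which its call begins. There is no depth.
- bot.finish_job(): hands the job in; it is judged then, once.
The state is a dict: "time": time; "q": joint angles; "joint_vel": joint speeds; "joint_torque": joint torques, N m; "tool_pos": TCP position; "tcp_rot": TCP orientation; "wrist_force": force on the tool from outside, world axes, zero at the start; "torque": the same for the moment, N m; "width": opening from 0.0 (shut) to 1.0 (fully open); "grip_force": force on a finger pad.
Only numpy, scipy, OpenCV 4.12 (cv2) and the standard library are available. Lean on these libraries where they do the work, as an engineer would, in place of code of your own. Each camera call takes 0.05 s, during which the arm holds its last target. There are 200 camera calls.

### The job

Swing the yellow keeper bar of the drying rack wide open, at least square to the rack, to free the space above it, and stack all the loose plastic plates (two or three) flat on the rack, one above the other, each centred along the rack: the first on the two wooden ribs, and every further one resting on two spacer sticks that are laid across the plate below, one above each rib, so that air can pass between the plates. When the last plate lies in place, swing the keeper bar back over the stack until its end rests fully in the fork of the catch post. Leave the other things on the bench where they are; unused sticks may stay on the bench.

Things in the scene. Friction and masses are not known exactly. Their poses are not given: they have to be found in the camera images.
- rack: drying rack, fixed: grey base 110 (x) x 280 (y) x 12 mm high; origin at the centre of its underside on the bench, x across, y along, z up. Two wooden ribs (76 mm long along x, 12 mm wide) at y = -38 and +38 mm, tops 22 mm up. A 16 mm pivot post stands at y = +125 mm, the catch post at y = -125 mm
- rack_ribs (a point): midpoint between the two ribs at the height of their tops, 22 mm above the bench, axes as the rack. Centre heights above the bench: plate on the ribs 28 mm, sticks on it 40, second plate 52, sticks on that 64, third plate 76 mm (top 82)
- rack_catch (a point): middle of the fork on the catch post, 105 mm above the bench; fork 34 (x) x 20 (y) mm, from 91 to 120 mm high, its slot open to the rack's +x
- rack_pivot (a point): point on the keeper bar's vertical hinge axis, 105 mm above the bench, at rack y = +125 mm
- keeper (a joint): yellow keeper bar's hinge on the pivot post. 0 = shut, bar along the rack's -y over the stack, end in the fork (hard stop); grows counterclockwise from above, towards rack +x (1.57 = along +x; up to 2.0). Starts shut or ajar (0 to 0.25), stays where left, about 1 N at the knob moves it. Bar 12 x 12 mm, 263 mm long from the axis, 101 to 113 mm above the bench
- keeper_knob (a point): middle of the upright black round knob on the keeper bar, 145 mm from the hinge axis; knob 16 mm in diameter, from 117 to 153 mm above the bench, this point 135 mm above it; moves with the bar. Pinch it from above at any yaw (the round knob turns between the fingers) or push it from the side
- plate_blue: rigid plastic plate, blue, 150 x 48 x 12 mm, with a small steel screw disc near each end; may be absent (then there is no pose for it). Origin at its centre, x along its length, y across its width, z through its thickness (6 mm from the origin to either face); it may lie either way up. About 0.13 kg
- plate_orange: rigid plastic plate, orange, 150 x 48 x 12 mm, with a small steel screw disc near each end; may be absent (then there is no pose for it). Origin at its centre, x along its length, y across its width, z through its thickness (6 mm from the origin to either face); it may lie either way up. About 0.13 kg
- plate_black: rigid plastic plate, black, 150 x 48 x 12 mm, with a small steel screw disc near each end; may be absent (then there is no pose for it). Origin at its centre, x along its length, y across its width, z through its thickness (6 mm from the origin to either face); it may lie either way up. About 0.13 kg
- stick_1: dark wooden spacer stick, 124 x 12 x 12 mm, about 20 g; all four are alike. Origin at its centre, x along its length
- stick_2: dark wooden spacer stick, 124 x 12 x 12 mm, about 20 g; all four are alike. Origin at its centre, x along its length
- stick_3: dark wooden spacer stick, 124 x 12 x 12 mm, about 20 g; all four are alike. Origin at its centre, x along its length
- stick_4: dark wooden spacer stick, 124 x 12 x 12 mm, about 20 g; all four are alike. Origin at its centre, x along its length
- lab_timer: big grey bench timer with a black dial, fixed to the bench between the plates and the rack, about 180 mm wide and 240 mm high; origin under its centre. Carry things over or around it
- beaker: small glass beaker, 54 mm across, 70 mm high, origin at the centre of its underside. Free-standing, only a bystander: leave it where it stands
- weight: brass 100 g weight with a knob, 27 mm across, 34 mm high, origin at the centre of its underside. Free-standing, only a bystander: leave it where it stands
- clip: red crocodile clip lying on the bench, 63 x 20 x 12 mm, origin under its centre. Free-standing, only a bystander: leave it where it stands
There are look-alikes about, which are no part of the job. Leave any red look-alike of the stick_2 alone.

How it is judged:
On the way, in this order (a step that is already met when the one before it is completed fails the run):
1. the keeper bar is swung wide open (value of joint keeper above 1.2 rad), for 0.2 s.
2. all plates are stacked on the rack with two sticks under each plate but the lowest, while the keeper bar is still open (x of plate_blue in the frame of rack between -0.016 and 0.016 m and y of plate_blue in the frame of rack between -0.02 and 0.02 m and angle between the x axis of each of plate_blue, plate_orange, plate_black and the y axis of rack, either way round below 0.2 rad and angle between the z axis of each of plate_blue, plate_orange, plate_black and the z axis of rack, either way round below 0.06 rad and linear speed of each of plate_blue, plate_orange, plate_black below 0.02 m/s and (z of plate_blue in the frame of rack between 0.024 and 0.032 m or z of plate_blue in the frame of rack between 0.048 and 0.056 m or z of plate_blue in the frame of rack between 0.072 and 0.08 m) and x of plate_orange in the frame of rack between -0.016 and 0.016 m and y of plate_orange in the frame of rack between -0.02 and 0.02 m and (z of plate_orange in the frame of rack between 0.024 and 0.032 m or z of plate_orange in the frame of rack between 0.048 and 0.056 m or z of plate_orange in the frame of rack between 0.072 and 0.08 m) and x of plate_black in the frame of rack between -0.016 and 0.016 m and y of plate_black in the frame of rack between -0.02 and 0.02 m and (z of plate_black in the frame of rack between 0.024 and 0.032 m or z of plate_black in the frame of rack between 0.048 and 0.056 m or z of plate_black in the frame of rack between 0.072 and 0.08 m) and (z of plate_blue in the frame of rack between 0.024 and 0.032 m or z of plate_orange in the frame of rack between 0.024 and 0.032 m or z of plate_black in the frame of rack between 0.024 and 0.032 m) and (z of plate_blue in the frame of rack between 0.048 and 0.056 m or z of plate_orange in the frame of rack between 0.048 and 0.056 m or z of plate_black in the frame of rack between 0.048 and 0.056 m) and ((x of stick_1 in the frame of rack between -0.02 and 0.02 m and y of stick_1 in the frame of rack between -0.056 and -0.02 m and z of stick_1 in the frame of rack between 0.036 and 0.044 m and angle between the x axis of stick_1 and the x axis of rack, either way round below 0.3 rad) or (x of stick_2 in the frame of rack between -0.02 and 0.02 m and y of stick_2 in the frame of rack between -0.056 and -0.02 m and z of stick_2 in the frame of rack between 0.036 and 0.044 m and angle between the x axis of stick_2 and the x axis of rack, either way round below 0.3 rad) or (x of stick_3 in the frame of rack between -0.02 and 0.02 m and y of stick_3 in the frame of rack between -0.056 and -0.02 m and z of stick_3 in the frame of rack between 0.036 and 0.044 m and angle between the x axis of stick_3 and the x axis of rack, either way round below 0.3 rad) or (x of stick_4 in the frame of rack between -0.02 and 0.02 m and y of stick_4 in the frame of rack between -0.056 and -0.02 m and z of stick_4 in the frame of rack between 0.036 and 0.044 m and angle between the x axis of stick_4 and the x axis of rack, either way round below 0.3 rad)) and ((x of stick_1 in the frame of rack between -0.02 and 0.02 m and y of stick_1 in the frame of rack between 0.02 and 0.056 m and z of stick_1 in the frame of rack between 0.036 and 0.044 m and angle between the x axis of stick_1 and the x axis of rack, either way round below 0.3 rad) or (x of stick_2 in the frame of rack between -0.02 and 0.02 m and y of stick_2 in the frame of rack between 0.02 and 0.056 m and z of stick_2 in the frame of rack between 0.036 and 0.044 m and angle between the x axis of stick_2 and the x axis of rack, either way round below 0.3 rad) or (x of stick_3 in the frame of rack between -0.02 and 0.02 m and y of stick_3 in the frame of rack between 0.02 and 0.056 m and z of stick_3 in the frame of rack between 0.036 and 0.044 m and angle between the x axis of stick_3 and the x axis of rack, either way round below 0.3 rad) or (x of stick_4 in the frame of rack between -0.02 and 0.02 m and y of stick_4 in the frame of rack between 0.02 and 0.056 m and z of stick_4 in the frame of rack between 0.036 and 0.044 m and angle between the x axis of stick_4 and the x axis of rack, either way round below 0.3 rad)) and (z of each of plate_blue, plate_orange, plate_black in the frame of rack below 0.064 m or (((x of stick_1 in the frame of rack between -0.02 and 0.02 m and y of stick_1 in the frame of rack between -0.056 and -0.02 m and z of stick_1 in the frame of rack between 0.06 and 0.068 m and angle between the x axis of stick_1 and the x axis of rack, either way round below 0.3 rad) or (x of stick_2 in the frame of rack between -0.02 and 0.02 m and y of stick_2 in the frame of rack between -0.056 and -0.02 m and z of stick_2 in the frame of rack between 0.06 and 0.068 m and angle between the x axis of stick_2 and the x axis of rack, either way round below 0.3 rad) or (x of stick_3 in the frame of rack between -0.02 and 0.02 m and y of stick_3 in the frame of rack between -0.056 and -0.02 m and z of stick_3 in the frame of rack between 0.06 and 0.068 m and angle between the x axis of stick_3 and the x axis of rack, either way round below 0.3 rad) or (x of stick_4 in the frame of rack between -0.02 and 0.02 m and y of stick_4 in the frame of rack between -0.056 and -0.02 m and z of stick_4 in the frame of rack between 0.06 and 0.068 m and angle between the x axis of stick_4 and the x axis of rack, either way round below 0.3 rad)) and ((x of stick_1 in the frame of rack between -0.02 and 0.02 m and y of stick_1 in the frame of rack between 0.02 and 0.056 m and z of stick_1 in the frame of rack between 0.06 and 0.068 m and angle between the x axis of stick_1 and the x axis of rack, either way round below 0.3 rad) or (x of stick_2 in the frame of rack between -0.02 and 0.02 m and y of stick_2 in the frame of rack between 0.02 and 0.056 m and z of stick_2 in the frame of rack between 0.06 and 0.068 m and angle between the x axis of stick_2 and the x axis of rack, either way round below 0.3 rad) or (x of stick_3 in the frame of rack between -0.02 and 0.02 m and y of stick_3 in the frame of rack between 0.02 and 0.056 m and z of stick_3 in the frame of rack between 0.06 and 0.068 m and angle between the x axis of stick_3 and the x axis of rack, either way round below 0.3 rad) or (x of stick_4 in the frame of rack between -0.02 and 0.02 m and y of stick_4 in the frame of rack between 0.02 and 0.056 m and z of stick_4 in the frame of rack between 0.06 and 0.068 m and angle between the x axis of stick_4 and the x axis of rack, either way round below 0.3 rad)))) and value of joint keeper above 0.4 rad), for 0.2 s.
3. the keeper bar is swung shut into its fork (value of joint keeper below 0.05 rad), for 0.2 s.
At the end, for the whole second after the job is handed in: Plates flat and still, centred on the rack (16 mm across, 20 mm along, 0.2 rad), centres at 28, 52, 76 mm height (4 mm); under each but the lowest two crosswise sticks (0.3 rad), one above each rib (18 mm along, 20 mm across); keeper bar shut within 0.05 rad (x of plate_blue in the frame of rack between -0.016 and 0.016 m and y of plate_blue in the frame of rack between -0.02 and 0.02 m and angle between the x axis of each of plate_blue, plate_orange, plate_black and the y axis of rack, either way round below 0.2 rad and angle between the z axis of each of plate_blue, plate_orange, plate_black and the z axis of rack, either way round below 0.06 rad and linear speed of each of plate_blue, plate_orange, plate_black below 0.02 m/s and (z of plate_blue in the frame of rack between 0.024 and 0.032 m or z of plate_blue in the frame of rack between 0.048 and 0.056 m or z of plate_blue in the frame of rack between 0.072 and 0.08 m) and x of plate_orange in the frame of rack between -0.016 and 0.016 m and y of plate_orange in the frame of rack between -0.02 and 0.02 m and (z of plate_orange in the frame of rack between 0.024 and 0.032 m or z of plate_orange in the frame of rack between 0.048 and 0.056 m or z of plate_orange in the frame of rack between 0.072 and 0.08 m) and x of plate_black in the frame of rack between -0.016 and 0.016 m and y of plate_black in the frame of rack between -0.02 and 0.02 m and (z of plate_black in the frame of rack between 0.024 and 0.032 m or z of plate_black in the frame of rack between 0.048 and 0.056 m or z of plate_black in the frame of rack between 0.072 and 0.08 m) and (z of plate_blue in the frame of rack between 0.024 and 0.032 m or z of plate_orange in the frame of rack between 0.024 and 0.032 m or z of plate_black in the frame of rack between 0.024 and 0.032 m) and (z of plate_blue in the frame of rack between 0.048 and 0.056 m or z of plate_orange in the frame of rack between 0.048 and 0.056 m or z of plate_black in the frame of rack between 0.048 and 0.056 m) and ((x of stick_1 in the frame of rack between -0.02 and 0.02 m and y of stick_1 in the frame of rack between -0.056 and -0.02 m and z of stick_1 in the frame of rack between 0.036 and 0.044 m and angle between the x axis of stick_1 and the x axis of rack, either way round below 0.3 rad) or (x of stick_2 in the frame of rack between -0.02 and 0.02 m and y of stick_2 in the frame of rack between -0.056 and -0.02 m and z of stick_2 in the frame of rack between 0.036 and 0.044 m and angle between the x axis of stick_2 and the x axis of rack, either way round below 0.3 rad) or (x of stick_3 in the frame of rack between -0.02 and 0.02 m and y of stick_3 in the frame of rack between -0.056 and -0.02 m and z of stick_3 in the frame of rack between 0.036 and 0.044 m and angle between the x axis of stick_3 and the x axis of rack, either way round below 0.3 rad) or (x of stick_4 in the frame of rack between -0.02 and 0.02 m and y of stick_4 in the frame of rack between -0.056 and -0.02 m and z of stick_4 in the frame of rack between 0.036 and 0.044 m and angle between the x axis of stick_4 and the x axis of rack, either way round below 0.3 rad)) and ((x of stick_1 in the frame of rack between -0.02 and 0.02 m and y of stick_1 in the frame of rack between 0.02 and 0.056 m and z of stick_1 in the frame of rack between 0.036 and 0.044 m and angle between the x axis of stick_1 and the x axis of rack, either way round below 0.3 rad) or (x of stick_2 in the frame of rack between -0.02 and 0.02 m and y of stick_2 in the frame of rack between 0.02 and 0.056 m and z of stick_2 in the frame of rack between 0.036 and 0.044 m and angle between the x axis of stick_2 and the x axis of rack, either way round below 0.3 rad) or (x of stick_3 in the frame of rack between -0.02 and 0.02 m and y of stick_3 in the frame of rack between 0.02 and 0.056 m and z of stick_3 in the frame of rack between 0.036 and 0.044 m and angle between the x axis of stick_3 and the x axis of rack, either way round below 0.3 rad) or (x of stick_4 in the frame of rack between -0.02 and 0.02 m and y of stick_4 in the frame of rack between 0.02 and 0.056 m and z of stick_4 in the frame of rack between 0.036 and 0.044 m and angle between the x axis of stick_4 and the x axis of rack, either way round below 0.3 rad)) and (z of each of plate_blue, plate_orange, plate_black in the frame of rack below 0.064 m or (((x of stick_1 in the frame of rack between -0.02 and 0.02 m and y of stick_1 in the frame of rack between -0.056 and -0.02 m and z of stick_1 in the frame of rack between 0.06 and 0.068 m and angle between the x axis of stick_1 and the x axis of rack, either way round below 0.3 rad) or (x of stick_2 in the frame of rack between -0.02 and 0.02 m and y of stick_2 in the frame of rack between -0.056 and -0.02 m and z of stick_2 in the frame of rack between 0.06 and 0.068 m and angle between the x axis of stick_2 and the x axis of rack, either way round below 0.3 rad) or (x of stick_3 in the frame of rack between -0.02 and 0.02 m and y of stick_3 in the frame of rack between -0.056 and -0.02 m and z of stick_3 in the frame of rack between 0.06 and 0.068 m and angle between the x axis of stick_3 and the x axis of rack, either way round below 0.3 rad) or (x of stick_4 in the frame of rack between -0.02 and 0.02 m and y of stick_4 in the frame of rack between -0.056 and -0.02 m and z of stick_4 in the frame of rack between 0.06 and 0.068 m and angle between the x axis of stick_4 and the x axis of rack, either way round below 0.3 rad)) and ((x of stick_1 in the frame of rack between -0.02 and 0.02 m and y of stick_1 in the frame of rack between 0.02 and 0.056 m and z of stick_1 in the frame of rack between 0.06 and 0.068 m and angle between the x axis of stick_1 and the x axis of rack, either way round below 0.3 rad) or (x of stick_2 in the frame of rack between -0.02 and 0.02 m and y of stick_2 in the frame of rack between 0.02 and 0.056 m and z of stick_2 in the frame of rack between 0.06 and 0.068 m and angle between the x axis of stick_2 and the x axis of rack, either way round below 0.3 rad) or (x of stick_3 in the frame of rack between -0.02 and 0.02 m and y of stick_3 in the frame of rack between 0.02 and 0.056 m and z of stick_3 in the frame of rack between 0.06 and 0.068 m and angle between the x axis of stick_3 and the x axis of rack, either way round below 0.3 rad) or (x of stick_4 in the frame of rack between -0.02 and 0.02 m and y of stick_4 in the frame of rack between 0.02 and 0.056 m and z of stick_4 in the frame of rack between 0.06 and 0.068 m and angle between the x axis of stick_4 and the x axis of rack, either way round below 0.3 rad)))) and value of joint keeper below 0.05 rad); the robot touches nothing.
It fails at once if a bystander (beaker, weight or clip) is pushed more than 30 mm from its place (distance of any of beaker, weight, clip from where it was at the start of the episode above 0.03 m).
It fails at once if the beaker is tipped over (angle between beaker's own z axis and vertical above 0.6 rad).
Of plate_blue, plate_orange, plate_black only 2 to 3 are there at a start; the rules pass over those that are not, and their reading is None.
At some moment in a run one of stick_1, stick_2, stick_3, stick_4 may be knocked a few centimetres aside while the robot is not near it.
Once in a run the grip may slacken for a moment while it holds something.
It also fails if it takes over 210 s, if anything falls off the work surface, if the arm or the gripper's body presses on something with over 40 N, if the wrist force passes 120 N, or if a joint passes its speed limit or range.

## Working session

There is one attempt and no reset: what is moved stays moved. The work goes in short steps, Python scripts to look and compute and a tool call to move; the robot and the scene stay as the last step left them, time stands still between calls to the robot, and variables do not carry over. Pictures are saved under pics/ and viewed, at most 14 in all, crops included, and the job is handed in when it is done.

Besides the shell and the picture viewer there is one more tool, called after ">>>" as name(argument=value, ...) on one line, values as JSON. play_rows: Moves the arm, as the interface text tells. Its arguments: {"type":"object","properties":{"steps":{"type":"array"},"jaw":{"type":"number"},"grip_force":{"type":"number"}},"required":["steps"]}

```bash
mkdir -p pics; cat > h.py <<'E'
import numpy as np, cv2
from workcell import bot
from scipy.spatial.transform import Rotation as Ro
def snap(name,fn,crop=None,k=1):
    c=bot.read_camera(name); im=np.array(c["pixels"])
    np.savez('cal_%s.npz'%name,mtx=c["mtx"],R=c["R"],t=c["t"])
    cv2.imwrite('pics/full_'+fn,im)
    if crop: x0,y0,x1,y1=crop; im=cv2.resize(im[y0:y1,x0:x1],None,fx=k,fy=k,interpolation=cv2.INTER_CUBIC)
    cv2.imwrite('pics/'+fn,im)
def cal(n): d=np.load('cal_%s.npz'%n); return d['mtx'],d['R'],d['t']
def ray(n,uv,z):
    K,R,t=cal(n); d=R.T@np.linalg.solve(K,[uv[0],uv[1],1.]); o=-R.T@t
    return o+d*(z-o[2])/d[2]
def proj(n,X):
    K,R,t=cal(n); p=K@(R@np.array(X,float)+t); return p[:2]/p[2]
def st():
    s=bot.read_state(); print({k:np.round(s[k],3) for k in ("time","tool_pos","tcp_rot","q","wrist_force","width","grip_force")}); return s
E
python3 - <<'E'
from h import *
snap("top","t0.png"); snap("side","s0.png"); st()
for n in("top","side"):
    K,R,t=cal(n); print(n,(-R.T@t).round(3),R.round(2).tolist(),K[0,0])
E
```

```text
{'time': np.float64(0.1), 'tool_pos': array([0.171, 0.652, 0.247]), 'tcp_rot': array([-4.020e-01, -3.115e+00,  3.000e-03]), 'q': array([ 1.277,  0.265,  1.605, -0.   ,  1.274, -0.037]), 'wrist_force': array([-0.797,  0.365,  0.372]), 'width': np.float64(1.002), 'grip_force': np.float64(0.0)}
top [0.412 0.042 1.692] [[0.01, -1.0, -0.0], [-1.0, -0.01, -0.05], [0.05, 0.0, -1.0]] 500.39847815979664
side [0.204 1.067 1.14 ] [[-0.97, -0.26, -0.01], [-0.17, 0.66, -0.73], [0.2, -0.7, -0.68]] 557.6018544567147
```

View pics/t0.png

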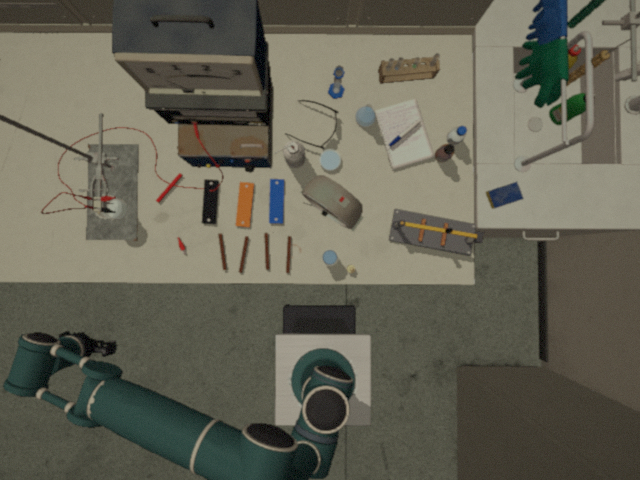

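View pics/s0.png

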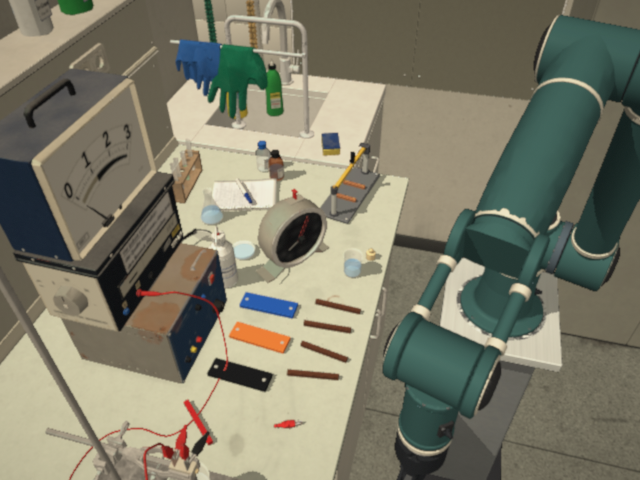

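```bash
python3 - <<'E'
import cv2,numpy as np
t=cv2.imread('pics/full_t0.png'); s=cv2.imread('pics/full_s0.png')
def c(im,b,k): return cv2.resize(im[b[1]:b[3],b[0]:b[2]],None,fx=k,fy=k,interpolation=cv2.INTER_CUBIC)
a=c(t,(155,165,305,285),5); cv2.imwrite('pics/c1.png',a)
b1=c(t,(380,200,490,265),5); b2=c(s,(320,135,395,225),6)[:540]
b=np.zeros((600,800,3),np.uint8); b[:275,:550]=c(t,(380,203,490,258),5); b[280:600,:320]=c(s,(320,140,384,204),5); b[280:600,330:800]=c(s,(318,180,412,244),5)
cv2.imwrite('pics/c2.png',b)
E
```

```text
(no output)
```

View pics/c1.png

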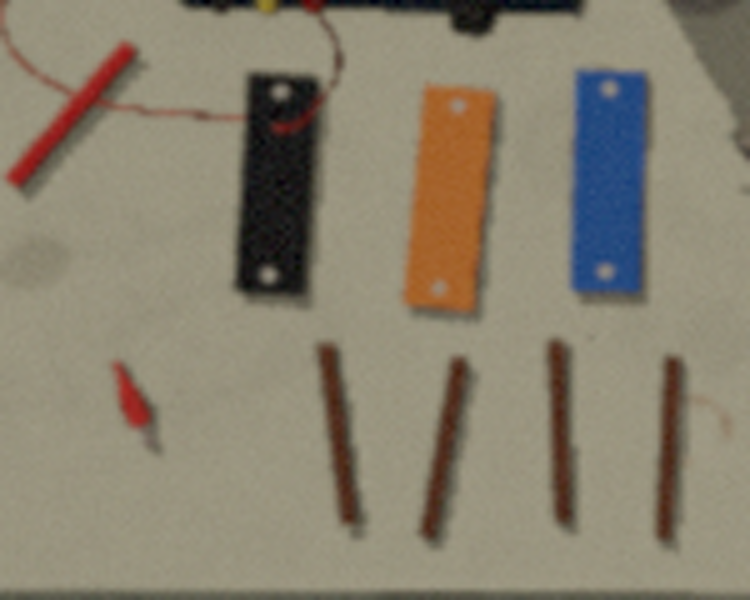

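View pics/c2.png

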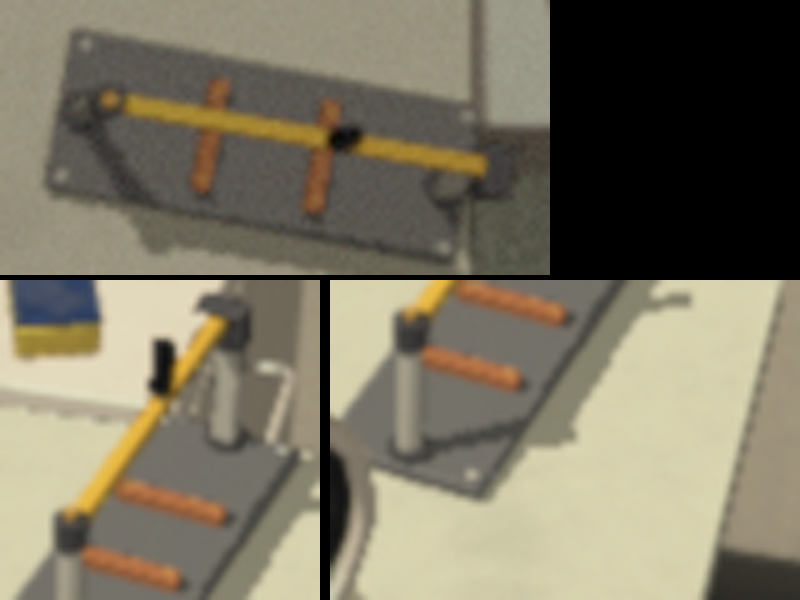

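```bash
cat > m.py <<'E'
from h import *
def px(c,off,k=5): return (np.array(c)+.5)/k-.5+np.array(off)
o1=(155,165);o2=(380,203)
def rect(name,cs,off,z=.012):
    P=np.array([ray("top",px(c,off),z)[:2] for c in cs]); (cx,cy),(w,h),a=cv2.minAreaRect((P*1000).astype(np.float32))
    L=(P[1]+P[0]-P[2]-P[3]) if np.linalg.norm(P[1]-P[2])>np.linalg.norm(P[0]-P[1]) else P[1]+P[2]-P[0]-P[3]
    print(name,P.mean(0).round(4),'long-axis yaw',round(float(np.arctan2(L[1],L[0])),3),'sizes',[round(float(np.linalg.norm(P[i]-P[(i+1)%4])),4) for i in range(4)])
    return P.mean(0),np.arctan2(L[1],L[0])
rect('black',[(248,73),(318,77),(305,293),(237,290)],o1)
rect('orange',[(425,87),(495,92),(476,312),(404,304)],o1)
rect('blue',[(576,70),(648,72),(642,294),(572,291)],o1)
for n,a,b in [('A',(327,345),(350,523)),('B',(459,360),(430,535)),('C',(556,343),(566,525)),('D',(674,358),(665,538))]:
    A=ray("top",px(a,o1),.012);B=ray("top",px(b,o1),.012);d=A-B
    print('stick',n,((A+B)/2)[:2].round(4),'yaw',np.arctan2(d[1],d[0]).round(3),'len',np.linalg.norm(d).round(4))
c,y=rect('rack',[(76,30),(478,103),(458,262),(47,188)],o2)
rect('screws',[(85,44),(468,117),(445,246),(60,175)],o2)
for n,c2,z in [('rib L top',(218,82),.022),('rib L bot',(203,188),.022),('rib R top',(331,103),.022),('rib R bot',(315,209),.022),('pivot cap',(82,106),.11),('bolt',(112,100),.115),('bar end',(487,166),.113),('knob',(345,137),.14),('fork',(497,170),.12)]:
    P=ray("top",px(c2,o2),z); e=np.array([np.cos(y),np.sin(y)]);
    if e[1]<0:e=-e
    d=P[:2]-c; print(n,P[:2].round(4),'rack x,y',round(float(d@np.array([e[1],-e[0]])),4),round(float(d@e),4))
E
python3 m.py
```

```text
black [0.5977 0.3823] long-axis yaw -0.039 sizes [0.0474, 0.1465, 0.0458, 0.1471]
orange [0.588  0.2655] long-axis yaw -0.078 sizes [0.0474, 0.1494, 0.0488, 0.1475]
blue [0.6002 0.1581] long-axis yaw -0.012 sizes [0.0487, 0.1504, 0.0472, 0.1497]
stick A [0.4289 0.3383] yaw 0.144 len 0.1205
stick B [0.4203 0.267 ] yaw -0.151 len 0.1188
stick C [0.4299 0.1889] yaw 0.066 len 0.1223
stick D [0.421 0.116] yaw -0.041 len 0.1208
rack [ 0.4998 -0.3675] long-axis yaw -1.743 sizes [0.2745, 0.1079, 0.2798, 0.1084]
screws [ 0.4999 -0.3673] long-axis yaw -1.75 sizes [0.2619, 0.0883, 0.2624, 0.09]
rib L top [ 0.5417 -0.334 ] rack x,y 0.0355 0.0401
rib L bot [ 0.4706 -0.3238] rack x,y -0.0362 0.0381
rib R top [ 0.5281 -0.4096] rack x,y 0.0351 -0.0366
rib R bot [ 0.4571 -0.3985] rack x,y -0.0367 -0.0379
pivot cap [ 0.519 -0.228] rack x,y -0.005 0.1407
bolt [ 0.5226 -0.2461] rack x,y 0.0016 0.1235
bar end [ 0.4826 -0.4833] rack x,y 0.0029 -0.117
knob [ 0.4988 -0.3862] rack x,y 0.0022 -0.0186
fork [ 0.4798 -0.4872] rack x,y 0.0008 -0.1214
```

```bash
cat >> h.py <<'E'
def yaw(s):
    v=Ro.from_rotvec(s["tcp_rot"]).as_matrix()[:,0]; return np.arctan2(v[1],v[0])
RC=np.array([.4995,-.367]); PSI=-.172
def rk(x,y): c,s_=np.cos(PSI),np.sin(PSI); return RC+[c*x-s_*y,s_*x+c*y]
def need(tgts,start=None):
    "shift/turn in tool axes from pose start (x,y,z,yaw) to every target"
    if start is None: s=bot.read_state(); start=[*s["tool_pos"],yaw(s)]; print('now',np.round(start,4),'t',round(float(s["time"]),2),'F',np.round(s["wrist_force"],1),'w',round(float(s["width"]),3),'q',np.round(s["q"],2))
    x,y,z,p=start; c,s_=np.cos(p),np.sin(p)
    for T in tgts:
        d=np.array(T[:2])-[x,y]; dp=(T[3]-p+np.pi)%(2*np.pi)-np.pi
        print([round(float(v),4) for v in (d@[c,s_],d@[s_,-c],z-T[2],-dp)])
E
python3 - <<'E'
from h import *
for n,uv in [('brown base',(277,179)),('white bottle base',(262,168)),('timer right foot',(325,238)),('timer left foot',(270,262))]: print(n,ray("side",uv,0).round(3))
for n,uv in [('brown',(445,152)),('bluecap',(459,131)),('timer left',(303,185)),('timer low',(322,212))]: print(n,[ray("top",uv,z).round(3).tolist() for z in (0,.1,.2)])
P=[*rk(0,-.02)]; print('knob',P)
need([(.45,.3,.31,2.2),(*P,.31,1.4)])
piv=rk(0,.125)
print('arc')
need([(*(piv+.145*np.array([np.cos(PSI-np.pi/2+t),np.sin(PSI-np.pi/2+t)])),.14,1.4) for t in np.arange(.165,1.7,.165)],[*P,.14,1.4])
E
```

```text
brown base [ 0.753 -0.393  0.   ]
white bottle base [ 0.824 -0.442  0.   ]
timer right foot [ 0.518 -0.143  0.   ]
timer left foot [ 0.647 -0.003  0.   ]
brown [[0.773, -0.414, 0.0], [0.752, -0.387, 0.1], [0.73, -0.36, 0.2]]
bluecap [[0.846, -0.462, 0.0], [0.82, -0.433, 0.1], [0.794, -0.403, 0.2]]
timer left [[0.657, 0.069, 0.0], [0.642, 0.068, 0.1], [0.628, 0.066, 0.2]]
timer low [[0.565, 0.004, 0.0], [0.556, 0.006, 0.1], [0.547, 0.009, 0.2]]
knob [np.float64(0.49607693642155765), np.float64(-0.3867048886253625)]
now [0.1713 0.6523 0.2471 2.8848] t 0.1 F [-0.8  0.4  0.4] w 1.002 q [ 1.28  0.26  1.61 -0.    1.27 -0.04]
[-0.3591, -0.2699, -0.0629, 0.6848]
[-0.5781, -0.9224, -0.0629, 1.4848]
arc
[0.0019, 0.0238, 0.0, -0.0]
[0.0078, 0.047, 0.0, -0.0]
[0.0173, 0.0689, 0.0, -0.0]
[0.0303, 0.0889, 0.0, -0.0]
[0.0465, 0.1066, 0.0, -0.0]
[0.0653, 0.1213, 0.0, -0.0]
[0.0863, 0.1327, 0.0, -0.0]
[0.1088, 0.1406, 0.0, -0.0]
[0.1324, 0.1446, 0.0, -0.0]
[0.1563, 0.1447, 0.0, -0.0]
```

>>> play_rows(steps=[-0.15, -0.12, -0.063, 0.19, -0.359, -0.27, -0.063, 0.5, -0.359, -0.27, -0.063, 0.685, -0.359, -0.27, -0.063, 0.685, -0.359, -0.27, -0.063, 0.685, -0.359, -0.27, -0.063, 0.685, -0.359, -0.27, -0.063, 0.685, -0.578, -0.922, -0.063, 1.485, -0.578, -0.922, -0.063, 1.485, -0.578, -0.922, -0.063, 1.485], jaw=120, grip_force=30)

```text
time: 1.35
tool_pos: [0.4543, 0.125, 0.3095]
tcp_rot: [2.153, 2.288, -0.001]
wrist_force: [1.0, -0.5, -0.5]
width: 0.532
grip_force: 0.0
```

```bash
python3 - <<'E'
from h import *
P=rk(0,-.02)
need([(*P,.31,1.4),(*P,.14,1.4)])
E
```

```text
now [0.4543 0.125  0.3095 1.6314] t 1.35 F [ 1.  -0.5 -0.5] w 0.532 q [ 0.22 -0.16  1.94 -0.    1.37  0.16]
[-0.5133, 0.0107, -0.0005, 0.2314]
[-0.5133, 0.0107, 0.1695, 0.2314]
```

>>> play_rows(steps=[-0.513, 0.011, 0, 0.23, -0.513, 0.011, 0, 0.23, -0.513, 0.011, 0, 0.23, -0.513, 0.011, 0, 0.23, -0.513, 0.011, 0, 0.23, -0.513, 0.011, 0, 0.23, -0.513, 0.011, 0, 0.23, -0.513, 0.011, 0, 0.23, -0.513, 0.011, 0, 0.23, -0.513, 0.011, 0.05, 0.23])

```text
time: 2.6
tool_pos: [0.5019, -0.3871, 0.264]
tcp_rot: [2.39, 2.024, 0.003]
wrist_force: [1.1, -0.2, -0.7]
width: 0.528
grip_force: 0.0
```

```bash
python3 - <<'E'
from h import *
P=rk(0,-.02)
need([(*P,.20,1.4),(*P,.14,1.4)])
snap("side","s1.png",(290,110,410,230),5)
E
```

```text
now [ 0.5019 -0.3871  0.264   1.4053] t 2.6 F [ 1.1 -0.2 -0.7] w 0.528 q [-0.7   0.17  1.69  0.    1.27 -0.53]
[-0.0006, -0.0058, 0.064, 0.0053]
[-0.0006, -0.0058, 0.124, 0.0053]
```

View pics/s1.png

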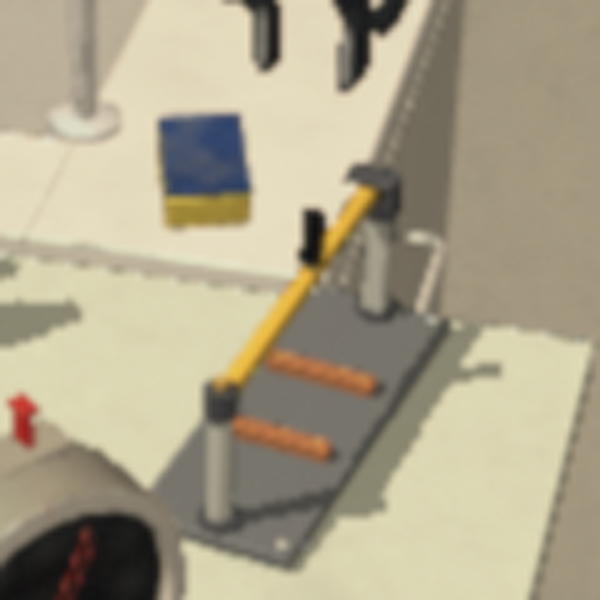

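```bash
python3 - <<'E'
from h import *
P=rk(0,-.02)
print(proj("side",[*P,.135]), proj("side",[*P,.153]), proj("side",[*rk(0,.125),.113]),ray("side",(352.5,157.3),.135))
E
```

```text
[350.90814665 157.49140501] [351.08448753 152.6970498 ] [332.37502415 188.48158407] [ 0.49142294 -0.38898422  0.135     ]
```

>>> play_rows(steps=[0, -0.006, 0.06, 0, 0, -0.006, 0.1, 0, 0, -0.006, 0.124, 0, 0, -0.006, 0.124, 0])

```text
time: 3.15
tool_pos: [0.492, -0.3804, 0.1333]
tcp_rot: [-2.389, -2.029, 0.001]
wrist_force: [-0.5, -0.3, 0.1]
width: 0.528
grip_force: 0.0
```

>>> play_rows(steps=[0, 0, 0, 0, 0, 0, 0, 0])

```text
time: 3.4
tool_pos: [0.4949, -0.3837, 0.1381]
tcp_rot: [2.393, 2.031, 0.001]
wrist_force: [0.7, -0.6, 0.1]
width: 0.526
grip_force: 0.0
```

```bash
python3 - <<'E'
from h import *
P=rk(0,-.02)
need([(*P,.14,1.4)])
E
```

```text
now [ 0.4949 -0.3837  0.1381  1.4076] t 3.4 F [ 0.7 -0.6  0.1] w 0.526 q [-0.7   0.26  1.82  0.    1.06 -0.54]
[-0.0028, 0.0016, -0.0019, 0.0076]
```

>>> play_rows(steps=[-0.003, 0.001, -0.002, 0, -0.003, 0.001, -0.002, 0, -0.003, 0.001, -0.002, 0, -0.003, 0.001, -0.002, 0, -0.003, 0.001, -0.002, 0, -0.003, 0.001, -0.002, 0], jaw=255, grip_force=25)

```text
time: 4.15
tool_pos: [0.495, -0.3872, 0.1395]
tcp_rot: [2.393, 2.031, 0.0]
wrist_force: [0.0, -1.5, 6.1]
width: 0.178
grip_force: 25.6
```

>>> play_rows(steps=[0.001, 0.012, 0, 0, 0.008, 0.047, 0, 0, 0.017, 0.069, 0, 0, 0.03, 0.089, 0, 0, 0.046, 0.107, 0, 0, 0.065, 0.121, 0, 0, 0.086, 0.133, 0, 0, 0.109, 0.141, 0, 0, 0.132, 0.145, 0, 0, 0.158, 0.145, 0, 0])

```text
time: 5.4
tool_pos: [0.6648, -0.2537, 0.1389]
tcp_rot: [2.393, 2.03, 0.003]
wrist_force: [2.9, -2.2, 4.6]
width: 0.176
grip_force: 26.1
```

>>> play_rows(steps=[0, 0, 0, 0, 0, 0, 0, 0, 0, 0, 0, 0])

```text
time: 5.78
tool_pos: [0.6649, -0.2531, 0.139]
tcp_rot: [2.394, 2.03, 0.006]
wrist_force: [6.2, 1.5, 4.3]
width: 0.176
grip_force: 26.1
```

```bash
python3 - <<'E'
from h import *
snap("top","t2.png",(370,120,490,265),4)
s=st(); p=rk(0,.125); d=s["tool_pos"][:2]-p; print(np.linalg.norm(d), np.arctan2(d[1],d[0])-PSI+np.pi/2)
E
```

```text
{'time': np.float64(5.825), 'tool_pos': array([ 0.665, -0.253,  0.139]), 'tcp_rot': array([2.394, 2.03 , 0.006]), 'q': array([-0.4  ,  0.407,  1.623,  0.002,  1.108, -0.237]), 'wrist_force': array([6.499e+00, 5.000e-03, 4.685e+00]), 'width': np.float64(0.177), 'grip_force': np.float64(26.117)}
0.14426914595941417 1.6783826978188967
```

View pics/t2.png

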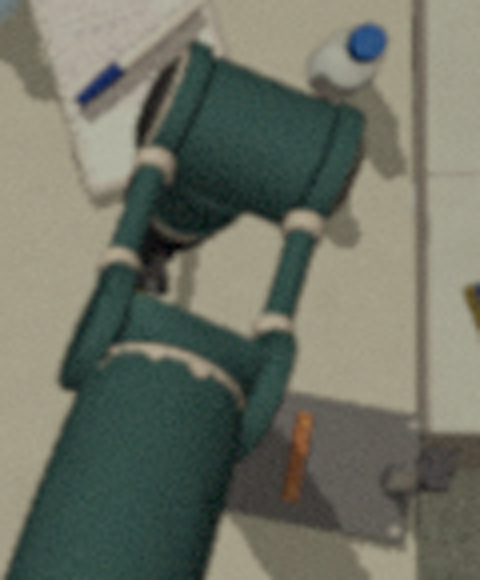

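>>> play_rows(steps=[0, 0, 0, 0, 0, 0, 0, 0, 0, 0, -0.06, 0, 0, 0, -0.12, 0, 0, 0, -0.175, 0, 0, 0, -0.175, 0], jaw=110)

```text
time: 6.58
tool_pos: [0.6649, -0.255, 0.32]
tcp_rot: [2.389, 2.026, 0.007]
wrist_force: [0.5, -0.3, 0.4]
width: 0.568
grip_force: 0.0
```

```bash
python3 - <<'E'
from h import *
need([(.6,.158,.31,3.13)])
E
```

```text
now [ 0.6649 -0.255   0.32    1.4069] t 6.58 F [ 0.5 -0.3  0.4] w 0.568 q [-0.4   0.3   1.43 -0.    1.4  -0.24]
[0.3969, -0.1315, 0.01, -1.7231]
```

>>> play_rows(steps=[0.397, -0.131, 0.01, -1.723, 0.397, -0.131, 0.01, -1.723, 0.397, -0.131, 0.01, -1.723, 0.397, -0.131, 0.01, -1.723, 0.397, -0.131, 0.01, -1.723, 0.397, -0.131, 0.01, -1.723, 0.397, -0.131, 0.01, -1.723, 0.397, -0.131, 0.01, -1.723, 0.397, -0.131, 0.01, -1.723, 0.397, -0.131, 0.01, -1.723], jaw=55)

```text
time: 7.82
tool_pos: [0.5971, 0.159, 0.3006]
tcp_rot: [-0.018, -3.138, 0.001]
wrist_force: [-1.2, -0.4, -0.2]
width: 0.785
grip_force: 0.0
```

>>> play_rows(steps=[0, 0, 0.06, 0, 0, 0, 0.12, 0, 0, 0, 0.16, 0, 0, 0, 0.16, 0, 0, 0, 0.16, 0])

```text
time: 8.45
tool_pos: [0.5992, 0.159, 0.1441]
tcp_rot: [0.02, 3.14, 0.001]
wrist_force: [-0.6, 0.3, 0.8]
width: 0.786
grip_force: 0.0
```

```bash
python3 - <<'E'
from h import *
need([(.6,.158,.02,3.13)])
snap("top","t3.png",(200,160,360,280),5);snap("side","s3.png")
E
```

```text
now [0.5992 0.159  0.1441 3.1288] t 8.45 F [-0.6  0.3  0.8] w 0.786 q [ 0.22  0.24  1.83  0.    1.07 -1.34]
[-0.0008, -0.001, 0.1241, -0.0012]
```

View pics/s3.png

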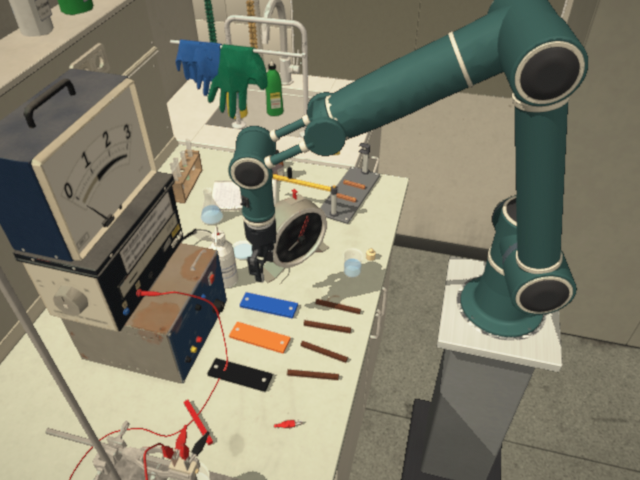

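>>> play_rows(steps=[-0.001, -0.001, 0.05, 0, -0.001, -0.001, 0.09, 0, -0.001, -0.001, 0.11, 0, -0.001, -0.001, 0.122, 0, -0.001, -0.001, 0.122, 0, -0.001, -0.001, 0.122, 0])

```text
time: 9.3
tool_pos: [0.6009, 0.1584, 0.0226]
tcp_rot: [0.018, 3.139, 0.001]
wrist_force: [-0.3, -0.5, 0.5]
width: 0.783
grip_force: 0.0
```

>>> play_rows(steps=[0, 0, 0, 0, 0, 0, 0, 0, 0, 0, 0, 0, 0, 0, 0, 0, 0, 0, 0, 0], jaw=255, grip_force=60)

```text
time: 9.93
tool_pos: [0.6008, 0.1585, 0.0229]
tcp_rot: [0.018, 3.139, 0.001]
wrist_force: [-0.0, 0.4, 5.5]
width: 0.533
grip_force: 60.5
```

>>> play_rows(steps=[0, 0, -0.03, 0, 0, 0, -0.09, 0, 0, 0, -0.15, 0, 0, 0, -0.21, 0, 0, 0, -0.27, 0, 0, 0, -0.3, 0, 0, 0, -0.3, 0, 0, 0, -0.3, 0])

```text
time: 10.92
tool_pos: [0.5984, 0.1578, 0.3187]
tcp_rot: [-0.018, -3.139, 0.001]
wrist_force: [-0.2, -0.2, -2.1]
width: 0.53
grip_force: 62.1
```

```bash
python3 - <<'E'
from h import *
need([(*rk(0,0),.32,1.399)])
E
```

```text
now [0.5984 0.1578 0.3187 3.1303] t 10.93 F [-0.2 -0.2 -2.1] w 0.53 q [ 0.22  0.13  1.64 -0.    1.38 -1.34]
[0.0929, -0.5259, -0.0013, 1.7313]
```

>>> play_rows(steps=[0.093, -0.526, 0, 1.731, 0.093, -0.526, 0, 1.731, 0.093, -0.526, 0, 1.731, 0.093, -0.526, 0, 1.731, 0.093, -0.526, 0, 1.731, 0.093, -0.526, 0, 1.731, 0.093, -0.526, 0, 1.731, 0.093, -0.526, 0, 1.731, 0.093, -0.526, 0, 1.731, 0.093, -0.526, 0, 1.731])

```text
time: 12.18
tool_pos: [0.4982, -0.3689, 0.3164]
tcp_rot: [-2.405, -2.011, 0.003]
wrist_force: [0.2, 0.2, -0.7]
width: 0.526
grip_force: 62.2
```

>>> play_rows(steps=[0, 0, 0.06, 0, 0, 0, 0.12, 0, 0, 0, 0.18, 0, 0, 0, 0.22, 0, 0, 0, 0.22, 0, 0, 0, 0.22, 0])

```text
time: 12.92
tool_pos: [0.5005, -0.3669, 0.1009]
tcp_rot: [-2.403, -2.023, 0.0]
wrist_force: [0.3, -0.2, -1.5]
width: 0.535
grip_force: 62.2
```

```bash
python3 - <<'E'
from h import *
need([(*rk(0,0),.045,1.399)])
snap("side","s4.png",(300,110,420,230),5)
E
```

```text
now [ 0.5005 -0.3669  0.1009  1.3993] t 12.93 F [ 0.3 -0.2 -1.5] w 0.535 q [-0.67  0.29  1.86 -0.    0.99 -0.5 ]
[-0.0003, -0.0009, 0.0559, 0.0003]
```

View pics/s4.png

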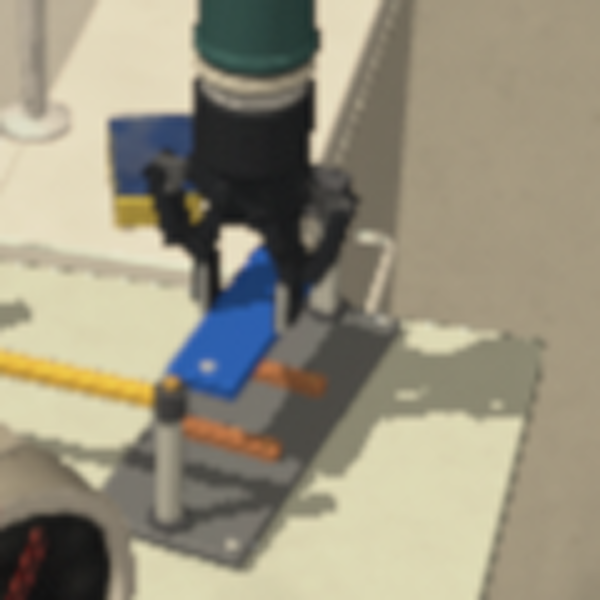

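>>> play_rows(steps=[0, -0.001, 0.025, 0, 0, -0.001, 0.045, 0, 0, -0.001, 0.053, 0, 0, -0.001, 0.055, 0, 0, -0.001, 0.056, 0, 0, -0.001, 0.056, 0])

```text
time: 13.72
tool_pos: [0.4999, -0.367, 0.0456]
tcp_rot: [2.403, 2.022, 0.0]
wrist_force: [-0.9, 0.2, -2.0]
width: 0.53
grip_force: 62.2
```

>>> play_rows(steps=[0, 0, 0, 0, 0, 0, 0, 0, 0, 0, 0, 0, 0, 0, -0.02, 0, 0, 0, -0.08, 0, 0, 0, -0.14, 0, 0, 0, -0.2, 0, 0, 0, -0.26, 0, 0, 0, -0.27, 0, 0, 0, -0.27, 0], jaw=50)

```text
time: 14.98
tool_pos: [0.4998, -0.3669, 0.3171]
tcp_rot: [2.401, 2.021, 0.001]
wrist_force: [0.3, -0.4, -1.0]
width: 0.803
grip_force: 0.0
```

```bash
python3 - <<'E'
from h import *
need([(.43,.116,.31,2.9),(.421,.116,.31,3.10)])
snap("side","s5.png",(160,230,400,410),3)
import cv2
im=cv2.imread('pics/full_s5.png'); a=cv2.resize(im[130:230,310:410],None,fx=6,fy=6,interpolation=cv2.INTER_CUBIC); b=cv2.imread('pics/s5.png')
o=np.zeros((600,800,3),np.uint8); o[:300,:400]=a[:600:2,:600:2].repeat(1,0)[:300,:300].shape and cv2.resize(a,(400,300)); c=cv2.resize(im[235:405,200:400],(800,600)[0:0] or (680,578))
cv2.imwrite('pics/s5a.png',cv2.resize(im[130:230,310:410],(600,600),interpolation=cv2.INTER_CUBIC))
E
```

```text
now [ 0.4998 -0.3669  0.3171  1.3993] t 14.97 F [ 0.3 -0.4 -1. ] w 0.803 q [-0.67  0.12  1.64  0.    1.37 -0.5 ]
[0.4639, -0.1512, 0.0071, -1.5007]
[0.4624, -0.16, 0.0071, -1.7007]
```

View pics/full_s5.png

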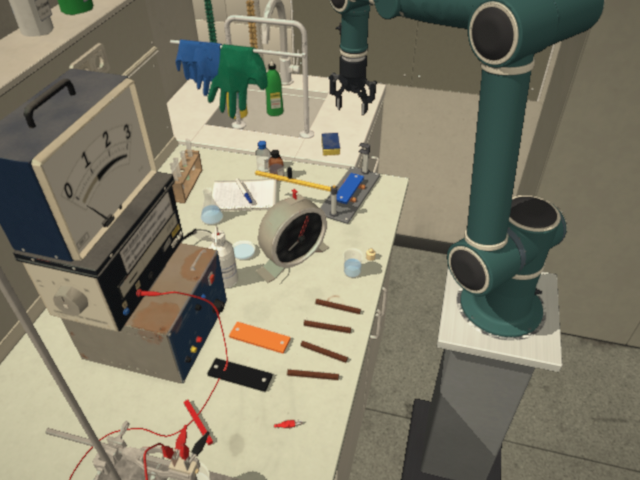

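```bash
cat > det.py <<'E'
from h import *
def blobs(fn,cam,kind,box,z,amin=30):
    im=cv2.imread('pics/'+fn); h=cv2.cvtColor(im,cv2.COLOR_BGR2HSV); H,S,V=cv2.split(h)
    m={'stick':((H<12)|(H>172))&(S>90)&(V<125)&(V>25),'blue':(H>100)&(H<125)&(S>130)&(V>60),'orange':(H>5)&(H<18)&(S>150)&(V>120),'black':(V<50)}[kind].astype(np.uint8)
    k=np.zeros_like(m);k[box[1]:box[3],box[0]:box[2]]=1; n,l,s,c=cv2.connectedComponentsWithStats(m*k)
    for i in range(1,n):
        if s[i,4]<amin: continue
        yx=np.argwhere(l==i); P=np.array([ray(cam,(x,y),z)[:2] for y,x in yx]); q=P.mean(0); w,v=np.linalg.eigh(np.cov((P-q).T)); d=v[:,1]*np.sign(v[0,1])
        c_,s_=np.cos(PSI),np.sin(PSI); r=q-RC; e=(P-q)@d
        print(kind,cam,'area',s[i,4],'px',c[i].round(1),'world',q.round(4),'yaw',round(float(np.arctan2(d[1],d[0])),3),'len',round(float(np.ptp(e)),3),'rack xy',np.round([r@[c_,s_],r@[-s_,c_]],4))
E
python3 - <<'E'
from det import *
for f in('full_s0.png','full_s5.png'): print(f); blobs(f,'side','stick',(270,285,375,390),.006)
blobs('full_t0.png','top','stick',(210,225,300,280),.012)
blobs('full_s5.png','side','blue',(320,150,385,220),.03)
blobs('full_t0.png','top','orange',(230,170,260,235),.012);blobs('full_t0.png','top','blue',(265,170,290,235),.012)
E
```

```text
full_s0.png
stick side area 178 px [337.6 305.9] world [0.4166 0.1151] yaw -0.043 len 0.12 rack xy [-0.1642  0.4608]
stick side area 199 px [327.2 326.2] world [0.4264 0.1885] yaw 0.047 len 0.12 rack xy [-0.1671  0.5348]
stick side area 210 px [323.8 351.2] world [0.4153 0.2665] yaw -0.167 len 0.122 rack xy [-0.1913  0.6097]
stick side area 239 px [312.5 374.2] world [0.4245 0.338 ] yaw 0.148 len 0.119 rack xy [-0.1945  0.6817]
full_s5.png
stick side area 177 px [337.9 306.1] world [0.4157 0.1153] yaw -0.044 len 0.12 rack xy [-0.1651  0.4608]
stick side area 194 px [327.4 326.3] world [0.4261 0.1885] yaw 0.051 len 0.12 rack xy [-0.1674  0.5348]
stick side area 208 px [323.8 351.2] world [0.4153 0.2664] yaw -0.165 len 0.12 rack xy [-0.1914  0.6096]
stick side area 232 px [312.5 374.2] world [0.4246 0.338 ] yaw 0.147 len 0.119 rack xy [-0.1945  0.6817]
stick top area 73 px [222.3 252.1] world [0.4264 0.3382] yaw 0.15 len 0.113 rack xy [-0.1927  0.6823]
stick top area 54 px [266.5 247.8] world [0.4421 0.19  ] yaw 0.05 len 0.091 rack xy [-0.1519  0.539 ]
stick top area 71 px [243.5 253.7] world [0.4216 0.267 ] yaw -0.166 len 0.116 rack xy [-0.1853  0.6113]
stick top area 71 px [288.4 254.5] world [0.4201 0.1164] yaw -0.044 len 0.114 rack xy [-0.1609  0.4627]
blue side area 409 px [348.5 187.7] world [ 0.4964 -0.3673] yaw 1.443 len 0.16 rack xy [-0.003  -0.0009]
orange top area 560 px [244.5 204.4] world [0.5877 0.2659] yaw -0.084 len 0.147 rack xy [-0.0214  0.6386]
blue top area 521 px [276.3 201.2] world [0.5992 0.1588] yaw -0.015 len 0.143 rack xy [0.0082 0.5351]
```

>>> play_rows(steps=[0.462, -0.163, 0.0, -1.699, 0.462, -0.163, 0.0, -1.699, 0.462, -0.163, 0.0, -1.699, 0.462, -0.163, 0.0, -1.699, 0.462, -0.163, 0.0, -1.699, 0.462, -0.163, 0.0, -1.699, 0.462, -0.163, 0.0, -1.699, 0.462, -0.163, 0.0, -1.699, 0.462, -0.163, 0.0, -1.699, 0.462, -0.163, 0.0, -1.699], jaw=150)

```text
time: 16.27
tool_pos: [0.4162, 0.1168, 0.3124]
tcp_rot: [-0.067, -3.136, 0.002]
wrist_force: [0.7, -0.6, 0.5]
width: 0.417
grip_force: 0.0
```

>>> play_rows(steps=[0, 0, 0.06, 0, 0, 0, 0.12, 0, 0, 0, 0.18, 0, 0, 0, 0.22, 0, 0, 0, 0.22, 0, 0, 0, 0.22, 0])

```text
time: 17.02
tool_pos: [0.4185, 0.116, 0.0957]
tcp_rot: [0.072, 3.14, 0.0]
wrist_force: [0.7, 0.3, 0.4]
width: 0.415
grip_force: 0.0
```

```bash
python3 - <<'E'
from det import *
snap("side","s6.png"); blobs('s6.png','side','stick',(270,285,375,390),.006)
need([(.418,.1157,.021,3.098)])
E
```

```text
stick side area 177 px [337.6 306. ] world [0.4165 0.1153] yaw -0.042 len 0.121 rack xy [-0.1643  0.461 ]
stick side area 192 px [327.3 326.3] world [0.4261 0.1885] yaw 0.051 len 0.12 rack xy [-0.1674  0.5348]
stick side area 207 px [323.8 351.2] world [0.4154 0.2664] yaw -0.163 len 0.122 rack xy [-0.1913  0.6097]
stick side area 234 px [312.6 374.2] world [0.4243 0.338 ] yaw 0.146 len 0.119 rack xy [-0.1948  0.6817]
now [0.4193 0.1163 0.0966 3.0963] t 17.07 F [-0.5 -0.2  0.2] w 0.412 q [ 0.21 -0.04  2.25 -0.    0.94 -1.31]
[0.0013, -0.0007, 0.0756, -0.0017]
```

>>> play_rows(steps=[0.001, -0.001, 0.04, 0, 0.001, -0.001, 0.065, 0, 0.001, -0.001, 0.075, 0, 0.001, -0.001, 0.075, 0, 0.001, -0.001, 0.075, 0])

```text
time: 17.7
tool_pos: [0.4183, 0.1158, 0.0214]
tcp_rot: [0.068, 3.138, 0.001]
wrist_force: [-1.0, -0.5, -0.4]
width: 0.411
grip_force: 0.0
```

>>> play_rows(steps=[0, 0, 0, 0, 0, 0, 0, 0, 0, 0, 0, 0, 0, 0, -0.03, 0, 0, 0, -0.09, 0, 0, 0, -0.15, 0, 0, 0, -0.21, 0, 0, 0, -0.27, 0, 0, 0, -0.3, 0, 0, 0, -0.3, 0], jaw=255, grip_force=40)

```text
time: 18.95
tool_pos: [0.4182, 0.1158, 0.3233]
tcp_rot: [0.068, 3.134, 0.002]
wrist_force: [0.2, 0.2, -0.4]
width: 0.123
grip_force: 39.8
```

```bash
python3 - <<'E'
from h import *
need([(*rk(0,-.038),.32,2.97)])
E
```

```text
now [0.4182 0.1158 0.3233 3.0983] t 18.95 F [ 0.2  0.2 -0.4] w 0.123 q [ 0.21 -0.25  1.99 -0.    1.4  -1.31]
[-0.0972, -0.5165, 0.0033, 0.1283]
```

>>> play_rows(steps=[-0.097, -0.516, 0, 0.128, -0.097, -0.516, 0, 0.128, -0.097, -0.516, 0, 0.128, -0.097, -0.516, 0, 0.128, -0.097, -0.516, 0, 0.128, -0.097, -0.516, 0, 0.128, -0.097, -0.516, 0, 0.128, -0.097, -0.516, 0, 0.128, -0.097, -0.516, 0, 0.128, -0.097, -0.516, 0, 0.128])

```text
time: 20.2
tool_pos: [0.4902, -0.4054, 0.3164]
tcp_rot: [-0.272, -3.126, -0.005]
wrist_force: [0.1, 0.4, -0.5]
width: 0.12
grip_force: 39.8
```

>>> play_rows(steps=[0, 0, 0.06, 0, 0, 0, 0.12, 0, 0, 0, 0.18, 0, 0, 0, 0.22, 0, 0, 0, 0.22, 0, 0, 0, 0.22, 0])

```text
time: 20.95
tool_pos: [0.492, -0.404, 0.1013]
tcp_rot: [0.268, 3.129, -0.001]
wrist_force: [-0.1, -0.7, 1.3]
width: 0.126
grip_force: 39.8
```

```bash
python3 - <<'E'
from det import *
snap("side","s7.png"); blobs('s7.png','side','stick',(310,120,400,230),.09);blobs('s7.png','side','stick',(270,285,375,390),.006)
need([(*rk(0,-.038),.0555,2.97)])
E
```

```text
stick side area 48 px [342.9 163.9] world [ 0.5263 -0.4093] yaw -0.301 len 0.051 rack xy [ 0.0337 -0.0371]
stick side area 59 px [364.  169.3] world [ 0.4538 -0.3967] yaw -0.223 len 0.049 rack xy [-0.04   -0.0371]
stick side area 190 px [327.3 326.3] world [0.4262 0.1886] yaw 0.051 len 0.121 rack xy [-0.1673  0.5348]
stick side area 209 px [324.  351.3] world [0.4149 0.2666] yaw -0.166 len 0.122 rack xy [-0.1918  0.6098]
stick side area 233 px [312.6 374.2] world [0.4243 0.338 ] yaw 0.149 len 0.119 rack xy [-0.1948  0.6818]
now [ 0.4927 -0.4049  0.1025  2.9708] t 21.0 F [ 0.9 -0.5 -0. ] w 0.121 q [-0.73  0.32  1.82  0.    1.   -2.13]
[-0.0003, 0.0005, 0.047, 0.0008]
```

>>> play_rows(steps=[0, 0, 0.025, 0, 0, 0, 0.04, 0, 0, 0, 0.046, 0, 0, 0, 0.047, 0, 0, 0, 0.047, 0, 0, 0, 0.047, 0])

```text
time: 21.75
tool_pos: [0.4918, -0.4049, 0.0551]
tcp_rot: [0.269, 3.129, -0.001]
wrist_force: [-2.6, 1.9, 6.3]
width: 0.125
grip_force: 40.5
```

>>> play_rows(steps=[0, 0, 0, 0, 0, 0, 0, 0, 0, 0, -0.02, 0, 0, 0, -0.08, 0, 0, 0, -0.14, 0, 0, 0, -0.2, 0, 0, 0, -0.26, 0, 0, 0, -0.27, 0, 0, 0, -0.27, 0], jaw=160)

```text
time: 22.88
tool_pos: [0.4916, -0.4046, 0.325]
tcp_rot: [0.269, 3.127, -0.003]
wrist_force: [0.4, -0.2, -0.8]
width: 0.369
grip_force: 0.0
```

```bash
python3 - <<'E'
from det import *
snap("side","s8.png"); blobs('s8.png','side','stick',(310,120,400,230),.04);blobs('s8.png','side','blue',(320,150,385,220),.03)
need([(.428,.1887,.32,3.192)])
E
```

```text
stick side area 128 px [354.7 178.4] world [ 0.4854 -0.4084] yaw -0.193 len 0.121 rack xy [-0.0068 -0.0432]
blue side area 319 px [346.6 190.6] world [ 0.4988 -0.3507] yaw 1.463 len 0.121 rack xy [-0.0034  0.0159]
now [ 0.4909 -0.404   0.3226  2.9703] t 22.93 F [-0.6  0.5 -0.9] w 0.374 q [-0.73  0.15  1.6  -0.    1.39 -2.13]
[0.163, 0.5733, 0.0026, -0.2217]
```

>>> play_rows(steps=[0.163, 0.573, 0, -0.222, 0.163, 0.573, 0, -0.222, 0.163, 0.573, 0, -0.222, 0.163, 0.573, 0, -0.222, 0.163, 0.573, 0, -0.222, 0.163, 0.573, 0, -0.222, 0.163, 0.573, 0, -0.222, 0.163, 0.573, 0, -0.222, 0.163, 0.573, 0, -0.222, 0.163, 0.573, 0, -0.222])

```text
time: 24.18
tool_pos: [0.4261, 0.1903, 0.3199]
tcp_rot: [0.084, -3.135, 0.002]
wrist_force: [0.0, -0.5, 0.4]
width: 0.371
grip_force: 0.0
```

>>> play_rows(steps=[0, 0, 0.06, 0, 0, 0, 0.12, 0, 0, 0, 0.18, 0, 0, 0, 0.23, 0, 0, 0, 0.23, 0, 0, 0, 0.23, 0])

```text
time: 24.92
tool_pos: [0.4284, 0.1881, 0.0932]
tcp_rot: [0.08, -3.14, 0.0]
wrist_force: [0.6, -0.9, 1.1]
width: 0.373
grip_force: 0.0
```

```bash
python3 - <<'E'
from det import *
snap("side","s9.png"); blobs('s9.png','side','stick',(270,285,375,390),.006)
need([(.428,.1887,.021,3.192)])
E
```

```text
stick side area 194 px [327.3 326.3] world [0.4261 0.1886] yaw 0.054 len 0.121 rack xy [-0.1674  0.5349]
stick side area 209 px [323.8 351.2] world [0.4153 0.2665] yaw -0.167 len 0.12 rack xy [-0.1914  0.6098]
stick side area 233 px [312.5 374.2] world [0.4245 0.3381] yaw 0.148 len 0.119 rack xy [-0.1946  0.6819]
now [ 0.4296  0.1886  0.0945 -3.0909] t 24.98 F [-0.1 -0.   0.1] w 0.37 q [ 0.36  0.03  2.18 -0.    0.93 -1.26]
[0.0016, 0.0002, 0.0735, 0.0003]
```

>>> play_rows(steps=[0.001, 0, 0.04, 0, 0.001, 0, 0.065, 0, 0.001, 0, 0.073, 0, 0.001, 0, 0.073, 0, 0.001, 0, 0.073, 0])

```text
time: 25.6
tool_pos: [0.4289, 0.1887, 0.0216]
tcp_rot: [-0.08, 3.137, 0.002]
wrist_force: [-0.2, 1.1, 0.3]
width: 0.372
grip_force: 0.0
```

>>> play_rows(steps=[0, 0, 0, 0, 0, 0, 0, 0, 0, 0, 0, 0, 0, 0, -0.03, 0, 0, 0, -0.09, 0, 0, 0, -0.15, 0, 0, 0, -0.21, 0, 0, 0, -0.27, 0, 0, 0, -0.3, 0, 0, 0, -0.3, 0], jaw=255)

```text
time: 26.85
tool_pos: [0.4288, 0.1886, 0.3235]
tcp_rot: [-0.079, 3.134, 0.004]
wrist_force: [-1.0, 0.6, -0.8]
width: 0.125
grip_force: 40.2
```

```bash
python3 - <<'E'
from h import *
need([(*rk(0.002,.038),.32,2.97)])
E
```

```text
now [ 0.4288  0.1886  0.3235 -3.0909] t 26.85 F [-1.   0.6 -0.8] w 0.125 q [ 0.36 -0.18  1.93  0.    1.39 -1.26]
[-0.0528, -0.5219, 0.0035, 0.2223]
```

>>> play_rows(steps=[-0.053, -0.522, 0, 0.222, -0.053, -0.522, 0, 0.222, -0.053, -0.522, 0, 0.222, -0.053, -0.522, 0, 0.222, -0.053, -0.522, 0, 0.222, -0.053, -0.522, 0, 0.222, -0.053, -0.522, 0, 0.222, -0.053, -0.522, 0, 0.222, -0.053, -0.522, 0, 0.222, -0.053, -0.522, 0, 0.222])

```text
time: 28.1
tool_pos: [0.5059, -0.3312, 0.3174]
tcp_rot: [-0.272, -3.126, -0.004]
wrist_force: [-0.5, 0.5, 0.1]
width: 0.124
grip_force: 40.2
```

>>> play_rows(steps=[0, 0, 0.06, 0, 0, 0, 0.12, 0, 0, 0, 0.18, 0, 0, 0, 0.22, 0, 0, 0, 0.22, 0, 0, 0, 0.22, 0])

```text
time: 28.85
tool_pos: [0.5077, -0.33, 0.1016]
tcp_rot: [0.267, 3.128, -0.001]
wrist_force: [1.0, -1.4, 0.5]
width: 0.122
grip_force: 40.2
```

```bash
python3 - <<'E'
from det import *
snap("side","s10.png"); blobs('s10.png','side','stick',(310,120,400,230),.09)
need([(*rk(0.002,.038),.0555,2.97)])
E
```

```text
stick side area 55 px [334.1 175.8] world [ 0.5385 -0.3387] yaw 0.058 len 0.042 rack xy [0.0336 0.0345]
stick side area 136 px [357.7 180.6] world [ 0.4606 -0.3322] yaw -0.087 len 0.073 rack xy [-0.0442  0.0276]
now [ 0.5084 -0.3308  0.1026  2.9712] t 28.9 F [ 0.5 -0.9 -0.6] w 0.121 q [-0.62  0.26  1.89  0.    0.98 -2.02]
[0.0006, 0.0008, 0.0471, 0.0012]
```

>>> play_rows(steps=[0, 0.001, 0.025, 0, 0, 0.001, 0.04, 0, 0, 0.001, 0.046, 0, 0, 0.001, 0.047, 0, 0, 0.001, 0.047, 0, 0, 0.001, 0.047, 0])

```text
time: 29.65
tool_pos: [0.5075, -0.3301, 0.0552]
tcp_rot: [0.269, 3.129, -0.001]
wrist_force: [-3.6, 1.5, 7.1]
width: 0.122
grip_force: 41.1
```

>>> play_rows(steps=[0, 0, 0, 0, 0, 0, 0, 0, 0, 0, -0.02, 0, 0, 0, -0.08, 0, 0, 0, -0.14, 0, 0, 0, -0.2, 0, 0, 0, -0.26, 0, 0, 0, -0.27, 0, 0, 0, -0.27, 0], jaw=160)

```text
time: 30.78
tool_pos: [0.5072, -0.3298, 0.3249]
tcp_rot: [0.269, 3.127, -0.003]
wrist_force: [-0.1, -0.7, -0.9]
width: 0.37
grip_force: 0.0
```

```bash
python3 - <<'E'
from det import *
snap("side","s11.png"); blobs('s11.png','side','stick',(310,120,400,230),.04);blobs('s11.png','side','blue',(320,150,385,220),.03)
blobs('s11.png','side','stick',(270,285,375,390),.006); blobs('s11.png','side','orange',(215,310,300,360),.008); blobs('s0.png','side','orange',(215,310,300,360),.008)
need([(.588,.2657,.32,3.14-.08)])
E
```

```text
stick side area 126 px [354.9 178.5] world [ 0.4845 -0.408 ] yaw -0.192 len 0.121 rack xy [-0.0078 -0.043 ]
stick side area 95 px [349.9 192.5] world [ 0.4839 -0.3305] yaw -0.202 len 0.086 rack xy [-0.0216  0.0333]
blue side area 129 px [350.3 184.7] world [ 0.4944 -0.3841] yaw 0.719 len 0.06 rack xy [-0.0021 -0.0177]
blue side area 101 px [342.8 197.7] world [ 0.5026 -0.3111] yaw -1.03 len 0.057 rack xy [-0.0065  0.0556]
stick side area 212 px [323.8 351.1] world [0.4155 0.2663] yaw -0.167 len 0.122 rack xy [-0.1911  0.6096]
stick side area 236 px [312.5 374.2] world [0.4245 0.3381] yaw 0.146 len 0.119 rack xy [-0.1946  0.6818]
orange side area 941 px [259.7 337. ] world [0.5831 0.2665] yaw -0.093 len 0.151 rack xy [-0.026   0.6384]
orange side area 942 px [259.6 337. ] world [0.5832 0.2665] yaw -0.093 len 0.151 rack xy [-0.0259  0.6385]
now [ 0.5064 -0.3293  0.3226  2.9703] t 30.82 F [-0.2 -0.  -0.8] w 0.375 q [-0.62  0.09  1.67 -0.    1.38 -2.02]
[0.0211, 0.6002, 0.0026, -0.0897]
```

>>> play_rows(steps=[0.02, 0.6, 0, -0.087, 0.02, 0.6, 0, -0.087, 0.02, 0.6, 0, -0.087, 0.02, 0.6, 0, -0.087, 0.02, 0.6, 0, -0.087, 0.02, 0.6, 0, -0.087, 0.02, 0.6, 0, -0.087, 0.02, 0.6, 0, -0.087, 0.02, 0.6, 0, -0.087, 0.02, 0.6, 0, -0.087], jaw=55)

```text
time: 32.08
tool_pos: [0.5879, 0.2676, 0.319]
tcp_rot: [-0.129, -3.133, 0.003]
wrist_force: [-0.1, -0.7, 0.5]
width: 0.785
grip_force: 0.0
```

>>> play_rows(steps=[0, 0, 0.06, 0, 0, 0, 0.12, 0, 0, 0, 0.18, 0, 0, 0, 0.24, 0, 0, 0, 0.24, 0, 0, 0, 0.24, 0])

```text
time: 32.83
tool_pos: [0.5896, 0.2651, 0.0833]
tcp_rot: [-0.132, -3.138, 0.0]
wrist_force: [-0.2, -0.5, -0.1]
width: 0.788
grip_force: 0.0
```

```bash
python3 - <<'E'
from det import *
need([(.587,.266,.0228,3.057)])
E
```

```text
now [0.5896 0.2651 0.0833 3.0573] t 32.83 F [-0.2 -0.5 -0.1] w 0.788 q [ 0.38  0.35  1.81  0.    0.98 -1.1 ]
[0.0026, 0.0007, 0.0605, 0.0003]
```

>>> play_rows(steps=[0.002, 0.0, 0.035, 0, 0.002, 0.0, 0.052, 0, 0.002, 0, 0.06, 0, 0.002, 0, 0.06, 0, 0.002, 0, 0.06, 0])

```text
time: 33.45
tool_pos: [0.5884, 0.2656, 0.0242]
tcp_rot: [0.132, 3.137, 0.001]
wrist_force: [-0.0, 0.8, -0.3]
width: 0.787
grip_force: 0.0
```

>>> play_rows(steps=[0, 0, 0, 0, 0, 0, 0, 0, 0, 0, 0, 0, 0, 0, 0, 0], jaw=255, grip_force=60)

```text
time: 33.95
tool_pos: [0.5883, 0.2657, 0.0246]
tcp_rot: [0.132, 3.137, 0.002]
wrist_force: [-1.1, 0.0, 5.5]
width: 0.524
grip_force: 60.3
```

>>> play_rows(steps=[0, 0, -0.03, 0, 0, 0, -0.09, 0, 0, 0, -0.15, 0, 0, 0, -0.21, 0, 0, 0, -0.27, 0, 0, 0, -0.3, 0, 0, 0, -0.3, 0, 0, 0, -0.3, 0])

```text
time: 34.95
tool_pos: [0.5865, 0.2648, 0.3205]
tcp_rot: [-0.132, -3.136, 0.002]
wrist_force: [-0.5, 0.5, -2.1]
width: 0.521
grip_force: 61.6
```

```bash
python3 - <<'E'
from h import *
need([(*rk(0.001,0),.32,1.399)])
E
```

```text
now [0.5865 0.2648 0.3205 3.0573] t 34.95 F [-0.5  0.5 -2.1] w 0.521 q [ 0.39  0.17  1.58 -0.    1.39 -1.1 ]
[0.0325, -0.637, 0.0005, 1.6583]
```

>>> play_rows(steps=[0.032, -0.637, 0, 1.658, 0.032, -0.637, 0, 1.658, 0.032, -0.637, 0, 1.658, 0.032, -0.637, 0, 1.658, 0.032, -0.637, 0, 1.658, 0.032, -0.637, 0, 1.658, 0.032, -0.637, 0, 1.658, 0.032, -0.637, 0, 1.658, 0.032, -0.637, 0, 1.658, 0.032, -0.637, 0, 1.658])

```text
time: 36.2
tool_pos: [0.5019, -0.3552, 0.319]
tcp_rot: [-2.401, -2.018, 0.001]
wrist_force: [0.8, -0.2, -0.9]
width: 0.521
grip_force: 61.7
```

>>> play_rows(steps=[0, 0, 0, 0, 0, 0, 0.05, 0, 0, 0, 0.11, 0, 0, 0, 0.16, 0, 0, 0, 0.18, 0, 0, 0, 0.18, 0, 0, 0, 0.18, 0])

```text
time: 37.08
tool_pos: [0.5051, -0.3549, 0.1452]
tcp_rot: [2.4, 2.021, 0.001]
wrist_force: [0.1, -0.1, -1.4]
width: 0.519
grip_force: 61.8
```

```bash
python3 - <<'E'
from det import *
snap("side","s12.png",(300,110,420,230),5)
need([(*rk(0.001,0),.0705,1.399)])
E
```

```text
now [ 0.5054 -0.3552  0.1458  1.3995] t 37.12 F [ 0.7  0.4 -1.8] w 0.525 q [-0.65  0.24  1.84  0.    1.07 -0.48]
[-0.0126, -0.0028, 0.0753, 0.0005]
```

View pics/s12.png

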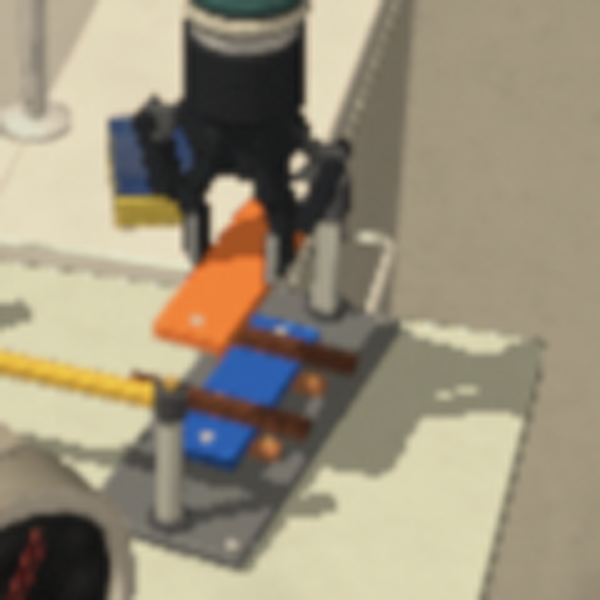

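>>> play_rows(steps=[-0.013, -0.003, 0.0, 0, -0.013, -0.003, 0.03, 0, -0.013, -0.003, 0.06, 0, -0.013, -0.003, 0.072, 0, -0.013, -0.003, 0.075, 0, -0.013, -0.003, 0.075, 0, -0.013, -0.003, 0.075, 0])

```text
time: 38.0
tool_pos: [0.4991, -0.3679, 0.0706]
tcp_rot: [2.402, 2.021, -0.0]
wrist_force: [-3.5, 0.4, 6.4]
width: 0.524
grip_force: 63.5
```

>>> play_rows(steps=[0, 0, 0, 0, 0, 0, 0, 0, 0, 0, 0, 0, 0, 0, -0.02, 0, 0, 0, -0.08, 0, 0, 0, -0.14, 0, 0, 0, -0.2, 0, 0, 0, -0.25, 0, 0, 0, -0.25, 0, 0, 0, -0.25, 0], jaw=50)

```text
time: 39.25
tool_pos: [0.4983, -0.3663, 0.3187]
tcp_rot: [2.403, 2.022, 0.0]
wrist_force: [-0.5, -0.2, -0.8]
width: 0.801
grip_force: 0.0
```

```bash
python3 - <<'E'
from det import *
snap("side","s13.png",(300,110,420,230),5)
blobs('full_s13.png','side','orange',(320,140,390,220),.055);blobs('full_s13.png','side','stick',(310,120,400,230),.04);blobs('full_s13.png','side','stick',(270,285,375,390),.006)
need([(.418,.2666,.32,2.98)])
E
```

```text
orange side area 432 px [349.  181.3] world [ 0.4957 -0.3688] yaw 1.437 len 0.161 rack xy [-0.0034 -0.0024]
stick side area 57 px [364.8 181.2] world [ 0.4496 -0.4017] yaw -0.101 len 0.042 rack xy [-0.0433 -0.0427]
stick side area 60 px [355.4 193.9] world [ 0.4652 -0.3278] yaw -0.295 len 0.042 rack xy [-0.0405  0.0327]
stick side area 210 px [323.8 351.2] world [0.4154 0.2665] yaw -0.166 len 0.12 rack xy [-0.1913  0.6097]
stick side area 235 px [312.4 374.2] world [0.4247 0.3381] yaw 0.148 len 0.119 rack xy [-0.1943  0.6819]
now [ 0.4979 -0.3659  0.3171  1.3994] t 39.3 F [ 0.3 -0.6 -0. ] w 0.803 q [-0.67  0.12  1.64 -0.    1.38 -0.5 ]
[0.6096, -0.1866, -0.0029, -1.5806]
```

View pics/s13.png

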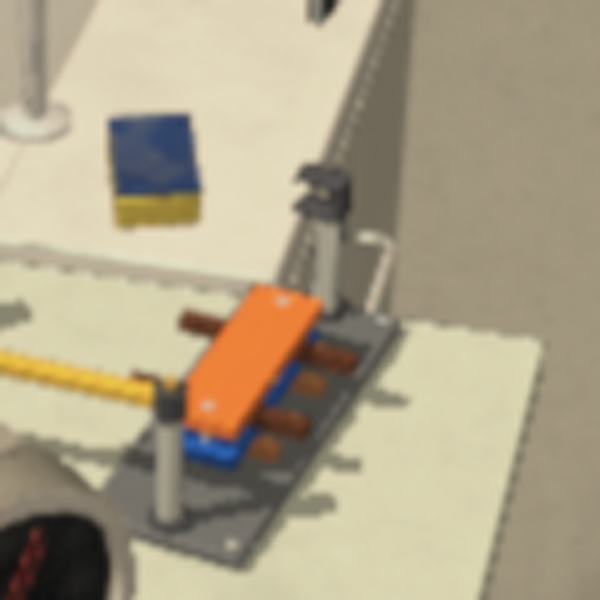

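>>> play_rows(steps=[0.61, -0.187, 0, -1.58, 0.61, -0.187, 0, -1.58, 0.61, -0.187, 0, -1.58, 0.61, -0.187, 0, -1.58, 0.61, -0.187, 0, -1.58, 0.61, -0.187, 0, -1.58, 0.61, -0.187, 0, -1.58, 0.61, -0.187, 0, -1.58, 0.61, -0.187, 0, -1.58, 0.61, -0.187, 0, -1.58], jaw=160)

```text
time: 40.55
tool_pos: [0.4183, 0.255, 0.3158]
tcp_rot: [-0.253, -3.129, 0.003]
wrist_force: [0.3, -0.3, -0.0]
width: 0.376
grip_force: 0.0
```

```bash
python3 - <<'E'
from det import *
need([(.418,.2666,.1,2.98)])
E
```

```text
now [0.4183 0.255  0.3158 2.9802] t 40.55 F [ 0.3 -0.3 -0. ] w 0.376 q [ 0.5  -0.13  1.9  -0.    1.38 -0.91]
[0.0022, 0.0113, 0.2158, 0.0002]
```

>>> play_rows(steps=[0.001, 0.01, 0.06, 0, 0.001, 0.01, 0.12, 0, 0.001, 0.01, 0.18, 0, 0.001, 0.01, 0.22, 0, 0.001, 0.01, 0.22, 0, 0.001, 0.01, 0.22, 0])

```text
time: 41.3
tool_pos: [0.4208, 0.2638, 0.0984]
tcp_rot: [0.255, 3.131, 0.0]
wrist_force: [0.0, 0.4, 0.2]
width: 0.373
grip_force: 0.0
```

```bash
python3 - <<'E'
from det import *
snap("side","s14.png"); blobs('s14.png','side','stick',(270,285,375,390),.006)
need([(.418,.2666,.021,2.98)])
E
```

```text
stick side area 205 px [324.1 351.4] world [0.4147 0.2668] yaw -0.167 len 0.122 rack xy [-0.1921  0.6099]
stick side area 232 px [312.4 374.2] world [0.4247 0.3381] yaw 0.148 len 0.119 rack xy [-0.1944  0.6819]
now [0.4217 0.2643 0.0995 2.9792] t 41.35 F [-0.4  0.7  0.5] w 0.372 q [ 0.51  0.07  2.12 -0.    0.94 -0.9 ]
[0.0041, 0.0017, 0.0785, -0.0008]
```

>>> play_rows(steps=[0.003, 0.002, 0.04, 0, 0.003, 0.002, 0.07, 0, 0.003, 0.002, 0.078, 0, 0.003, 0.002, 0.078, 0, 0.003, 0.002, 0.078, 0])

```text
time: 41.98
tool_pos: [0.4195, 0.267, 0.0218]
tcp_rot: [0.254, 3.128, 0.003]
wrist_force: [0.5, 0.4, -0.1]
width: 0.373
grip_force: 0.0
```

>>> play_rows(steps=[0, 0, 0, 0, 0, 0, 0, 0, 0, 0, 0, 0, 0, 0, -0.03, 0, 0, 0, -0.09, 0, 0, 0, -0.15, 0, 0, 0, -0.21, 0, 0, 0, -0.27, 0, 0, 0, -0.3, 0, 0, 0, -0.3, 0], jaw=255, grip_force=40)

```text
time: 43.22
tool_pos: [0.4193, 0.2669, 0.3236]
tcp_rot: [0.254, 3.125, 0.006]
wrist_force: [0.3, -0.9, 0.7]
width: 0.126
grip_force: 40.2
```

```bash
python3 - <<'E'
from h import *
need([(*rk(0.001,-.036),.32,2.97)])
E
```

```text
now [0.4193 0.2669 0.3236 2.9793] t 43.23 F [ 0.3 -0.9  0.7] w 0.126 q [ 0.52 -0.12  1.88 -0.    1.38 -0.89]
[-0.1822, -0.6486, 0.0036, 0.0093]
```

>>> play_rows(steps=[-0.182, -0.648, 0, 0.01, -0.182, -0.648, 0, 0.01, -0.182, -0.648, 0, 0.01, -0.182, -0.648, 0, 0.01, -0.182, -0.648, 0, 0.01, -0.182, -0.648, 0, 0.01, -0.182, -0.648, 0, 0.01, -0.182, -0.648, 0, 0.01, -0.182, -0.648, 0, 0.01, -0.182, -0.648, 0, 0.01])

```text
time: 44.48
tool_pos: [0.4865, -0.3565, 0.3173]
tcp_rot: [-0.271, -3.127, -0.003]
wrist_force: [0.5, 1.0, 0.3]
width: 0.126
grip_force: 40.2
```

>>> play_rows(steps=[-0.012, -0.042, 0, 0, -0.012, -0.042, 0.05, 0, -0.012, -0.042, 0.11, 0, -0.012, -0.042, 0.16, 0, -0.012, -0.042, 0.18, 0, -0.012, -0.042, 0.18, 0, -0.012, -0.042, 0.18, 0])

```text
time: 45.35
tool_pos: [0.4934, -0.3995, 0.1422]
tcp_rot: [0.27, 3.127, -0.003]
wrist_force: [-0.0, -0.4, -0.4]
width: 0.125
grip_force: 40.2
```

```bash
python3 - <<'E'
from det import *
snap("side","s15.png"); blobs('s15.png','side','stick',(310,120,400,230),.115)
need([(*rk(0.001,-.036),.0795,2.97)])
E
```

```text
stick side area 45 px [343.1 154.3] world [ 0.5307 -0.4274] yaw -0.206 len 0.042 rack xy [ 0.041  -0.0542]
stick side area 59 px [364.1 159.4] world [ 0.4585 -0.4153] yaw -0.251 len 0.057 rack xy [-0.0321 -0.0546]
stick side area 57 px [364.8 181.2] world [ 0.4328 -0.3015] yaw -0.101 len 0.039 rack xy [-0.0769  0.0531]
stick side area 57 px [355.5 193.9] world [ 0.4471 -0.2326] yaw -0.307 len 0.04 rack xy [-0.0746  0.1234]
now [ 0.4937 -0.3998  0.1428  2.9695] t 45.4 F [-0.1  1.   0.5] w 0.122 q [-0.72  0.27  1.8  -0.    1.07 -2.12]
[-0.0011, -0.0027, 0.0633, -0.0005]
```

>>> play_rows(steps=[-0.001, -0.003, 0.03, 0, -0.001, -0.003, 0.05, 0, -0.001, -0.003, 0.06, 0, -0.001, -0.003, 0.063, 0, -0.001, -0.003, 0.063, 0, -0.001, -0.003, 0.063, 0])

```text
time: 46.15
tool_pos: [0.493, -0.402, 0.0793]
tcp_rot: [0.27, 3.129, -0.001]
wrist_force: [-3.2, 1.8, 8.9]
width: 0.125
grip_force: 41.2
```

>>> play_rows(steps=[0, 0, 0, 0, 0, 0, 0, 0, 0, 0, -0.02, 0, 0, 0, -0.08, 0, 0, 0, -0.14, 0, 0, 0, -0.2, 0, 0, 0, -0.245, 0, 0, 0, -0.245, 0, 0, 0, -0.245, 0], jaw=160)

```text
time: 47.28
tool_pos: [0.4924, -0.4014, 0.3224]
tcp_rot: [0.27, 3.13, -0.0]
wrist_force: [0.3, -0.1, -0.7]
width: 0.373
grip_force: 0.0
```

```bash
python3 - <<'E'
from det import *
snap("side","s16.png"); blobs('s16.png','side','stick',(310,120,400,230),.064);blobs('s16.png','side','stick',(270,285,375,390),.006);blobs('s16.png','side','orange',(320,140,390,220),.055)
need([(.4265,.338,.32,3.2895)])
E
```

```text
stick side area 226 px [355.9 175.3] world [ 0.4791 -0.394 ] yaw -0.296 len 0.138 rack xy [-0.0155 -0.0301]
stick side area 64 px [355.  194.3] world [ 0.4603 -0.2951] yaw -0.276 len 0.041 rack xy [-0.0509  0.0641]
stick side area 237 px [312.6 374.2] world [0.4242 0.3379] yaw 0.148 len 0.119 rack xy [-0.1949  0.6816]
orange side area 48 px [356.7 169.8] world [ 0.485 -0.437] yaw -0.229 len 0.048 rack xy [-0.0023 -0.0714]
orange side area 334 px [346.9 184.2] world [ 0.4987 -0.3517] yaw 1.482 len 0.123 rack xy [-0.0034  0.015 ]
now [ 0.492  -0.4011  0.3208  2.9693] t 47.33 F [-0.4 -0.6  0. ] w 0.378 q [-0.72  0.15  1.6   0.    1.39 -2.12]
[0.1912, 0.7169, 0.0008, -0.3202]
```

>>> play_rows(steps=[0.191, 0.717, 0, -0.32, 0.191, 0.717, 0, -0.32, 0.191, 0.717, 0, -0.32, 0.191, 0.717, 0, -0.32, 0.191, 0.717, 0, -0.32, 0.191, 0.717, 0, -0.32, 0.191, 0.717, 0, -0.32, 0.191, 0.717, 0, -0.32, 0.191, 0.717, 0, -0.32, 0.191, 0.717, 0, -0.32])

```text
time: 48.58
tool_pos: [0.4361, 0.2225, 0.3197]
tcp_rot: [0.232, -3.13, 0.002]
wrist_force: [0.6, -0.6, 0.6]
width: 0.373
grip_force: 0.0
```

```bash
python3 - <<'E'
from det import *
need([(.4265,.338,.1,3.2895)])
E
```

```text
now [ 0.4361  0.2225  0.3197 -2.9937] t 48.58 F [ 0.6 -0.6  0.6] w 0.373 q [ 0.42 -0.13  1.89 -0.    1.38 -1.3 ]
[-0.0076, 0.1156, 0.2197, -0.0001]
```

>>> play_rows(steps=[-0.008, 0.11, 0.0, 0, -0.008, 0.11, 0.0, 0, -0.008, 0.11, 0.06, 0, -0.008, 0.11, 0.12, 0, -0.008, 0.11, 0.18, 0, -0.008, 0.11, 0.22, 0, -0.008, 0.11, 0.22, 0, -0.008, 0.11, 0.22, 0])

```text
time: 49.58
tool_pos: [0.4296, 0.3311, 0.1024]
tcp_rot: [-0.232, 3.133, 0.0]
wrist_force: [0.5, -0.2, 1.1]
width: 0.377
grip_force: 0.0
```

```bash
python3 - <<'E'
from det import *
snap("side","s17.png"); blobs('s17.png','side','stick',(270,285,375,400),.006)
need([(.4265,.338,.021,3.2895)])
E
```

```text
stick side area 219 px [314.2 364.4] world [0.428  0.3101] yaw 0.15 len 0.118 rack xy [-0.1863  0.6549]
now [ 0.4305  0.3317  0.1036 -2.9939] t 49.62 F [-0.4  0.3  0.1] w 0.37 q [ 0.61  0.15  2.02 -0.    0.96 -1.11]
[0.003, 0.0068, 0.0826, -0.0002]
```

```bash
python3 - <<'E'
from det import *
snap("side","s18.png"); blobs('s18.png','side','stick',(270,285,375,400),.006)
need([(.430,.310,.1,3.2915),(.430,.310,.021,3.2915)])
E
```

```text
stick side area 219 px [314.1 364.4] world [0.4283 0.3101] yaw 0.151 len 0.118 rack xy [-0.1861  0.655 ]
now [ 0.4309  0.332   0.1042 -2.9939] t 49.67 F [0.4 0.2 0.2] w 0.371 q [ 0.61  0.15  2.02  0.    0.96 -1.11]
[0.0041, -0.0216, 0.0042, -0.0023]
[0.0041, -0.0216, 0.0832, -0.0023]
```

>>> play_rows(steps=[0.004, -0.022, 0, 0, 0.004, -0.022, 0, 0, 0.004, -0.022, 0.04, 0, 0.004, -0.022, 0.07, 0, 0.004, -0.022, 0.081, 0, 0.004, -0.022, 0.081, 0, 0.004, -0.022, 0.081, 0])

```text
time: 50.55
tool_pos: [0.4298, 0.3093, 0.0223]
tcp_rot: [-0.231, 3.131, 0.002]
wrist_force: [-0.3, 0.3, 0.8]
width: 0.373
grip_force: 0.0
```

>>> play_rows(steps=[0, 0, 0, 0, 0, 0, 0, 0, 0, 0, 0, 0, 0, 0, -0.03, 0, 0, 0, -0.09, 0, 0, 0, -0.15, 0, 0, 0, -0.21, 0, 0, 0, -0.27, 0, 0, 0, -0.3, 0, 0, 0, -0.3, 0], jaw=255)

```text
time: 51.8
tool_pos: [0.4299, 0.3095, 0.3248]
tcp_rot: [-0.231, 3.127, 0.005]
wrist_force: [0.0, 0.7, -0.1]
width: 0.121
grip_force: 40.1
```

```bash
python3 - <<'E'
from h import *
need([(*rk(0.003,.038),.32,2.97)])
E
```

```text
now [ 0.4299  0.3095  0.3248 -2.9938] t 51.8 F [ 0.   0.7 -0.1] w 0.121 q [ 0.58 -0.06  1.82 -0.    1.38 -1.14]
[0.016, -0.6442, 0.0048, 0.3193]
```

>>> play_rows(steps=[0.016, -0.644, 0, 0.32, 0.016, -0.644, 0, 0.32, 0.016, -0.644, 0, 0.32, 0.016, -0.644, 0, 0.32, 0.016, -0.644, 0, 0.32, 0.016, -0.644, 0, 0.32, 0.016, -0.644, 0, 0.32, 0.016, -0.644, 0, 0.32, 0.016, -0.644, 0, 0.32, 0.016, -0.644, 0, 0.32])

```text
time: 53.05
tool_pos: [0.5043, -0.3132, 0.3183]
tcp_rot: [-0.271, -3.127, -0.003]
wrist_force: [-0.0, 0.4, -0.3]
width: 0.117
grip_force: 40.1
```

>>> play_rows(steps=[0, -0.015, 0, 0, 0, -0.015, 0.05, 0, 0, -0.015, 0.11, 0, 0, -0.015, 0.16, 0, 0, -0.015, 0.18, 0, 0, -0.015, 0.18, 0, 0, -0.015, 0.18, 0])

```text
time: 53.92
tool_pos: [0.5042, -0.3272, 0.1433]
tcp_rot: [0.269, 3.127, -0.003]
wrist_force: [-0.4, -0.3, 0.7]
width: 0.123
grip_force: 40.1
```

```bash
python3 - <<'E'
from det import *
need([(*rk(0.003,.038),.0805,2.97)])
E
```

```text
now [ 0.5042 -0.3272  0.1433  2.9696] t 53.92 F [-0.4 -0.3  0.7] w 0.123 q [-0.62  0.21  1.87  0.    1.05 -2.02]
[-0.0052, -0.002, 0.0628, -0.0004]
```

>>> play_rows(steps=[-0.005, -0.002, 0.03, 0, -0.005, -0.002, 0.05, 0, -0.005, -0.002, 0.06, 0, -0.005, -0.002, 0.063, 0, -0.005, -0.002, 0.063, 0, -0.005, -0.002, 0.063, 0])

```text
time: 54.68
tool_pos: [0.5077, -0.3296, 0.0803]
tcp_rot: [0.27, 3.129, -0.001]
wrist_force: [-2.4, 1.6, 8.9]
width: 0.122
grip_force: 41.1
```

>>> play_rows(steps=[0, 0, 0, 0, 0, 0, 0, 0, 0, 0, -0.02, 0, 0, 0, -0.08, 0, 0, 0, -0.14, 0, 0, 0, -0.2, 0, 0, 0, -0.245, 0, 0, 0, -0.245, 0, 0, 0, -0.245, 0], jaw=160)

```text
time: 55.8
tool_pos: [0.507, -0.3291, 0.3233]
tcp_rot: [0.27, 3.13, -0.0]
wrist_force: [0.3, 1.1, 0.3]
width: 0.373
grip_force: 0.0
```

```bash
python3 - <<'E'
from det import *
snap("side","s19.png",(300,110,420,230),5); blobs('full_s19.png','side','stick',(310,120,400,230),.064)
for z in (.008,): blobs('full_s19.png','side','black',(200,352,280,398),z); blobs('full_s5.png','side','black',(200,352,280,398),z)
blobs('full_t0.png','top','black',(198,175,222,230),.012)
need([(.598,.3825,.32,3.1)])
E
```

```text
stick side area 227 px [355.9 175.3] world [ 0.479  -0.3938] yaw -0.298 len 0.138 rack xy [-0.0156 -0.0299]
stick side area 206 px [348.8 188.3] world [ 0.4862 -0.3206] yaw -0.409 len 0.139 rack xy [-0.0211  0.0435]
black side area 957 px [240.8 374.8] world [0.5892 0.3842] yaw -0.04 len 0.149 rack xy [-0.0402  0.7555]
black side area 955 px [240.8 374.9] world [0.5892 0.3842] yaw -0.04 len 0.149 rack xy [-0.0402  0.7555]
black top area 493 px [209.9 202.5] world [0.5934 0.3827] yaw -0.026 len 0.145 rack xy [-0.0358  0.7547]
now [ 0.5066 -0.3288  0.3219  2.9693] t 55.85 F [-0.9  0.1 -0.1] w 0.37 q [-0.62  0.09  1.67 -0.    1.38 -2.02]
[0.0319, 0.7165, 0.0019, -0.1307]
```

View pics/s19.png

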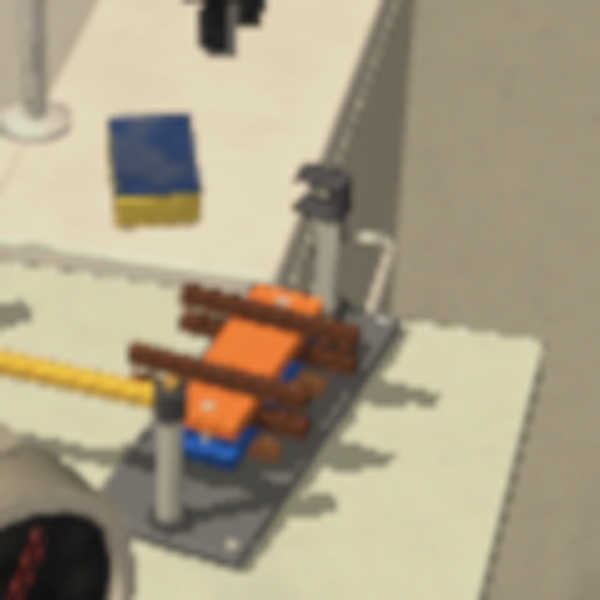

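>>> play_rows(steps=[0.035, 0.717, 0, -0.137, 0.035, 0.717, 0, -0.137, 0.035, 0.717, 0, -0.137, 0.035, 0.717, 0, -0.137, 0.035, 0.717, 0, -0.137, 0.035, 0.717, 0, -0.137, 0.035, 0.717, 0, -0.137, 0.035, 0.717, 0, -0.137, 0.035, 0.717, 0, -0.137, 0.035, 0.717, 0, -0.137], jaw=55)

```text
time: 57.1
tool_pos: [0.5832, 0.2926, 0.3201]
tcp_rot: [-0.055, -3.137, 0.003]
wrist_force: [0.5, 0.0, 0.8]
width: 0.787
grip_force: 0.0
```

```bash
python3 - <<'E'
from det import *
need([(.595,.383,.1,3.107)])
E
```

```text
now [0.5832 0.2926 0.3201 3.1065] t 57.1 F [0.5 0.  0.8] w 0.787 q [ 0.43  0.19  1.56 -0.    1.39 -1.11]
[-0.0086, 0.0908, 0.2201, -0.0005]
```

>>> play_rows(steps=[-0.009, 0.087, 0, 0, -0.009, 0.087, 0, 0, -0.009, 0.087, 0.06, 0, -0.009, 0.087, 0.12, 0, -0.009, 0.087, 0.18, 0, -0.009, 0.087, 0.22, 0, -0.009, 0.087, 0.22, 0, -0.009, 0.087, 0.22, 0])

```text
time: 58.1
tool_pos: [0.5966, 0.3777, 0.1034]
tcp_rot: [0.055, 3.141, 0.0]
wrist_force: [1.4, -0.1, 0.3]
width: 0.78
grip_force: 0.0
```

```bash
python3 - <<'E'
from det import *
need([(.595,.383,.0235,3.107)])
E
```

```text
now [0.5966 0.3777 0.1034 3.1063] t 58.1 F [ 1.4 -0.1  0.3] w 0.78 q [ 0.53  0.43  1.66 -0.    1.05 -1.01]
[0.0018, 0.0052, 0.0799, -0.0007]
```

>>> play_rows(steps=[0.001, 0.005, 0.04, 0, 0.001, 0.005, 0.07, 0, 0.001, 0.005, 0.078, 0, 0.001, 0.005, 0.08, 0, 0.001, 0.005, 0.08, 0])

```text
time: 58.72
tool_pos: [0.597, 0.3834, 0.0253]
tcp_rot: [0.056, 3.138, 0.003]
wrist_force: [-0.4, 1.1, 0.4]
width: 0.784
grip_force: 0.0
```

>>> play_rows(steps=[0, 0, 0, 0, 0, 0, 0, 0, 0, 0, 0, 0, 0, 0, 0, 0], jaw=255, grip_force=60)

```text
time: 59.22
tool_pos: [0.5967, 0.3834, 0.0254]
tcp_rot: [0.055, 3.138, 0.003]
wrist_force: [-0.8, -1.5, 6.1]
width: 0.516
grip_force: 60.1
```

>>> play_rows(steps=[0, 0, -0.03, 0, 0, 0, -0.09, 0, 0, 0, -0.15, 0, 0, 0, -0.21, 0, 0, 0, -0.27, 0, 0, 0, -0.3, 0, 0, 0, -0.3, 0, 0, 0, -0.3, 0])

```text
time: 60.22
tool_pos: [0.5947, 0.3821, 0.3208]
tcp_rot: [-0.055, -3.139, 0.002]
wrist_force: [1.0, -1.1, -2.0]
width: 0.515
grip_force: 61.1
```

```bash
python3 - <<'E'
from h import *
need([(*rk(0.001,0),.32,1.399)])
E
```

```text
now [0.5947 0.3821 0.3208 3.1062] t 60.23 F [ 1.  -1.1 -2. ] w 0.515 q [ 0.54  0.29  1.43  0.    1.42 -1.  ]
[0.0677, -0.7522, 0.0008, 1.7072]
```

>>> play_rows(steps=[0.068, -0.752, 0, 1.707, 0.068, -0.752, 0, 1.707, 0.068, -0.752, 0, 1.707, 0.068, -0.752, 0, 1.707, 0.068, -0.752, 0, 1.707, 0.068, -0.752, 0, 1.707, 0.068, -0.752, 0, 1.707, 0.068, -0.752, 0, 1.707, 0.068, -0.752, 0, 1.707, 0.068, -0.752, 0, 1.707])

```text
time: 61.48
tool_pos: [0.5154, -0.2388, 0.3194]
tcp_rot: [-2.402, -2.017, 0.003]
wrist_force: [1.0, 0.4, -0.7]
width: 0.511
grip_force: 61.2
```

```bash
python3 - <<'E'
from h import *
need([(*rk(0.001,0),.15,1.399)])
E
```

```text
now [ 0.5154 -0.2388  0.3194  1.3973] t 61.48 F [ 1.   0.4 -0.7] w 0.511 q [-0.48  0.03  1.74  0.    1.38 -0.3 ]
[-0.1291, 0.0075, 0.1694, -0.0017]
```

>>> play_rows(steps=[-0.126, 0.006, 0, 0, -0.126, 0.006, 0, 0, -0.126, 0.006, 0, 0, -0.126, 0.006, 0.05, 0, -0.126, 0.006, 0.11, 0, -0.126, 0.006, 0.15, 0, -0.126, 0.006, 0.16, 0, -0.126, 0.006, 0.16, 0, -0.126, 0.006, 0.16, 0])

```text
time: 62.6
tool_pos: [0.503, -0.3633, 0.1652]
tcp_rot: [2.4, 2.021, 0.001]
wrist_force: [0.0, -0.3, -0.8]
width: 0.512
grip_force: 61.3
```

```bash
python3 - <<'E'
from h import *
need([(*rk(0.001,0),.0952,1.399)])
E
```

```text
now [ 0.503  -0.3633  0.1652  1.3996] t 62.6 F [ 0.  -0.3 -0.8] w 0.512 q [-0.67  0.22  1.81  0.    1.1  -0.49]
[-0.0042, -0.0019, 0.07, 0.0006]
```

>>> play_rows(steps=[-0.004, -0.002, 0.02, 0, -0.004, -0.002, 0.045, 0, -0.004, -0.002, 0.06, 0, -0.004, -0.002, 0.068, 0, -0.004, -0.002, 0.07, 0, -0.004, -0.002, 0.07, 0, -0.004, -0.002, 0.07, 0])

```text
time: 63.48
tool_pos: [0.4993, -0.3668, 0.0954]
tcp_rot: [2.403, 2.022, -0.0]
wrist_force: [-5.2, 2.3, 9.6]
width: 0.518
grip_force: 64.8
```

>>> play_rows(steps=[0, 0, 0, 0, 0, 0, 0, 0, 0, 0, 0, 0, 0, 0, -0.02, 0, 0, 0, -0.08, 0, 0, 0, -0.14, 0, 0, 0, -0.2, 0, 0, 0, -0.22, 0, 0, 0, -0.22, 0, 0, 0, -0.22, 0], jaw=50)

```text
time: 64.72
tool_pos: [0.4981, -0.3655, 0.3106]
tcp_rot: [-2.401, -2.021, 0.001]
wrist_force: [-0.3, 0.5, -0.5]
width: 0.804
grip_force: 0.0
```

```bash
python3 - <<'E'
from det import *
snap("side","s20.png",(290,110,410,230),5); blobs('full_s20.png','side','black',(330,155,375,205),.078)
p=rk(0,.125); t=1.678; P=p+.145*np.array([np.cos(PSI-np.pi/2+t),np.sin(PSI-np.pi/2+t)]); print(P, proj("side",[*P,.135]))
need([(*P,.31,1.4),(*P,.14,1.4)])
E
```

```text
black side area 382 px [349.  176.1] world [ 0.4957 -0.3656] yaw 1.414 len 0.156 rack xy [-0.004   0.0007]
[ 0.66558986 -0.25323334] [287.25270641 173.80244884]
now [ 0.4979 -0.3654  0.3099  1.3993] t 64.78 F [ 0.1 -0.8 -0.9] w 0.798 q [-0.67  0.13  1.65  0.    1.37 -0.5 ]
[0.1391, 0.1461, -0.0001, -0.0007]
[0.1391, 0.1461, 0.1699, -0.0007]
```

View pics/s20.png

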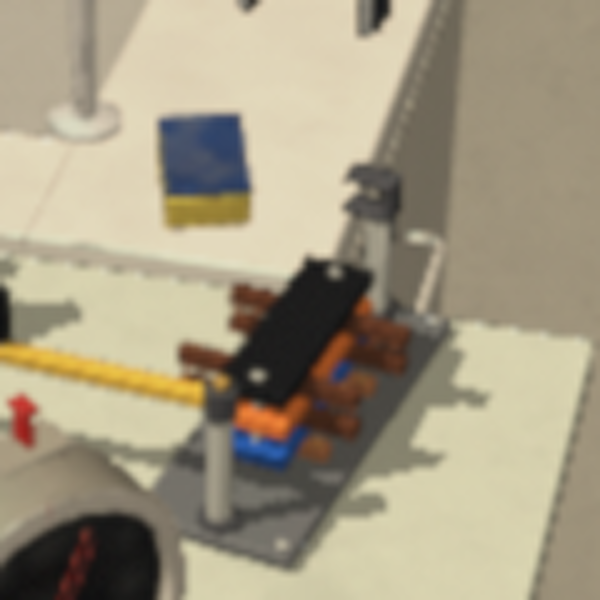

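>>> play_rows(steps=[0.139, 0.146, 0, 0, 0.139, 0.146, 0, 0, 0.139, 0.146, 0, 0, 0.139, 0.146, 0, 0, 0.139, 0.146, 0.06, 0, 0.139, 0.146, 0.1, 0, 0.139, 0.146, 0.1, 0, 0.139, 0.146, 0.1, 0], jaw=110)

```text
time: 65.78
tool_pos: [0.6666, -0.2548, 0.2136]
tcp_rot: [2.404, 2.022, -0.0]
wrist_force: [0.4, -1.0, 0.5]
width: 0.569
grip_force: 0.0
```

```bash
python3 - <<'E'
from det import *
snap("side","s21.png"); blobs('s21.png','side','black',(280,160,295,184),.135,10)
need([(.6652,-.2532,.139,1.4)])
E
```

```text
black side area 34 px [289.3 172.6] world [ 0.6613 -0.2609] yaw -1.223 len 0.048 rack xy [0.1413 0.1322]
now [ 0.6674 -0.2551  0.2151  1.3988] t 65.83 F [ 0.8 -0.3  0.7] w 0.567 q [-0.4   0.36  1.55 -0.    1.24 -0.23]
[0.0015, -0.0025, 0.0761, -0.0012]
```

>>> play_rows(steps=[0.001, -0.002, 0.04, 0, 0.001, -0.002, 0.065, 0, 0.001, -0.002, 0.075, 0, 0.001, -0.002, 0.075, 0, 0.001, -0.002, 0.075, 0])

```text
time: 66.45
tool_pos: [0.6661, -0.2536, 0.1403]
tcp_rot: [2.401, 2.021, 0.003]
wrist_force: [0.5, -0.1, -0.5]
width: 0.57
grip_force: 0.0
```

>>> play_rows(steps=[0, 0, 0, 0, 0, 0, 0, 0, 0, 0, 0, 0, 0, 0, 0, 0, 0, 0, 0, 0], jaw=255, grip_force=25)

```text
time: 67.08
tool_pos: [0.665, -0.253, 0.1391]
tcp_rot: [2.403, 2.023, 0.0]
wrist_force: [-1.9, 1.0, 5.9]
width: 0.179
grip_force: 24.6
```

```bash
python3 - <<'E'
from det import *
s=bot.read_state(); p=rk(0,.125); d=s["tool_pos"][:2]-p; th=np.arctan2(d[1],d[0])-PSI+np.pi/2; print(np.linalg.norm(d),th)
f=lambda t:[*(p+.145*np.array([np.cos(PSI-np.pi/2+t),np.sin(PSI-np.pi/2+t)])),.14,1.4]
need([f(t) for t in (*(th-.165*np.arange(1,10)),.08,.03,-.01,-.03)])
E
```

```text
0.14442035811372045 1.6790410137636764
now [ 0.665  -0.253   0.1391  1.3993] t 67.08 F [-1.9  1.   5.9] w 0.179 q [-0.4   0.41  1.62 -0.    1.11 -0.23]
[-0.0238, 0.0012, -0.0009, -0.0007]
[-0.0475, -0.0022, -0.0009, -0.0007]
[-0.0703, -0.0093, -0.0009, -0.0007]
[-0.0916, -0.0201, -0.0009, -0.0007]
[-0.1108, -0.0343, -0.0009, -0.0007]
[-0.1275, -0.0515, -0.0009, -0.0007]
[-0.1411, -0.0711, -0.0009, -0.0007]
[-0.1513, -0.0927, -0.0009, -0.0007]
[-0.1578, -0.1157, -0.0009, -0.0007]
[-0.1601, -0.1321, -0.0009, -0.0007]
[-0.1605, -0.1393, -0.0009, -0.0007]
[-0.1605, -0.1451, -0.0009, -0.0007]
[-0.1605, -0.148, -0.0009, -0.0007]
```

>>> play_rows(steps=[-0.024, 0.001, 0, 0, -0.047, -0.002, 0, 0, -0.07, -0.009, 0, 0, -0.092, -0.02, 0, 0, -0.111, -0.034, 0, 0, -0.128, -0.051, 0, 0, -0.141, -0.071, 0, 0, -0.151, -0.093, 0, 0, -0.158, -0.116, 0, 0, -0.16, -0.132, 0, 0])

```text
time: 68.32
tool_pos: [0.5072, -0.389, 0.1383]
tcp_rot: [2.402, 2.02, 0.0]
wrist_force: [2.6, -3.1, -0.2]
width: 0.179
grip_force: 25.0
```

>>> play_rows(steps=[-0.001, -0.007, 0, 0, -0.001, -0.013, 0, 0, -0.001, -0.015, 0, 0, -0.001, -0.015, 0, 0, -0.001, -0.015, 0, 0])

```text
time: 68.95
tool_pos: [0.493, -0.387, 0.1382]
tcp_rot: [2.402, 2.023, -0.001]
wrist_force: [1.8, -5.9, 2.5]
width: 0.181
grip_force: 25.1
```

```bash
python3 - <<'E'
from det import *
s=st(); p=rk(0,.125); d=s["tool_pos"][:2]-p; print(np.linalg.norm(d),np.arctan2(d[1],d[0])-PSI+np.pi/2)
E
```

```text
{'time': np.float64(68.95), 'tool_pos': array([ 0.493, -0.387,  0.138]), 'tcp_rot': array([ 2.402e+00,  2.023e+00, -1.000e-03]), 'q': array([-7.050e-01,  2.610e-01,  1.819e+00, -1.000e-03,  1.060e+00,
       -5.340e-01]), 'wrist_force': array([ 1.776, -5.921,  2.51 ]), 'width': np.float64(0.181), 'grip_force': np.float64(25.121)}
0.14583014323088797 -0.020683067158530077
```

>>> play_rows(steps=[0, -0.004, 0, 0, 0, -0.004, 0, 0, 0, -0.004, 0, 0])

```text
time: 69.32
tool_pos: [0.4927, -0.387, 0.1383]
tcp_rot: [2.397, 2.018, 0.006]
wrist_force: [14.3, -6.2, -5.8]
width: 0.177
grip_force: 25.3
```

>>> play_rows(steps=[0, 0.004, 0, 0, 0, 0.004, 0, 0, 0, 0.004, 0, 0, 0, 0.004, -0.06, 0, 0, 0.004, -0.12, 0, 0, 0.004, -0.17, 0, 0, 0.004, -0.17, 0, 0, 0.004, -0.17, 0], jaw=120)

```text
time: 70.32
tool_pos: [0.4919, -0.386, 0.3073]
tcp_rot: [-2.403, -2.022, 0.0]
wrist_force: [0.7, -0.9, -1.1]
width: 0.529
grip_force: 0.0
```

```bash
python3 - <<'E'
from det import *
snap("side","s22.png",(300,110,420,230),5); 
for k,z in (('blue',.03),('orange',.055),('black',.078)): blobs('full_s22.png','side',k,(325,150,380,220),z)
E
```

```text
blue side area 59 px [342.9 199.8] world [ 0.4998 -0.3007] yaw 0.241 len 0.042 rack xy [-0.0111  0.0654]
orange side area 64 px [343.3 193.1] world [ 0.4996 -0.3029] yaw 0.356 len 0.044 rack xy [-0.0108  0.0631]
black side area 226 px [351.6 177.3] world [ 0.486  -0.3617] yaw 1.394 len 0.156 rack xy [-0.0142  0.0029]
```

View pics/s22.png

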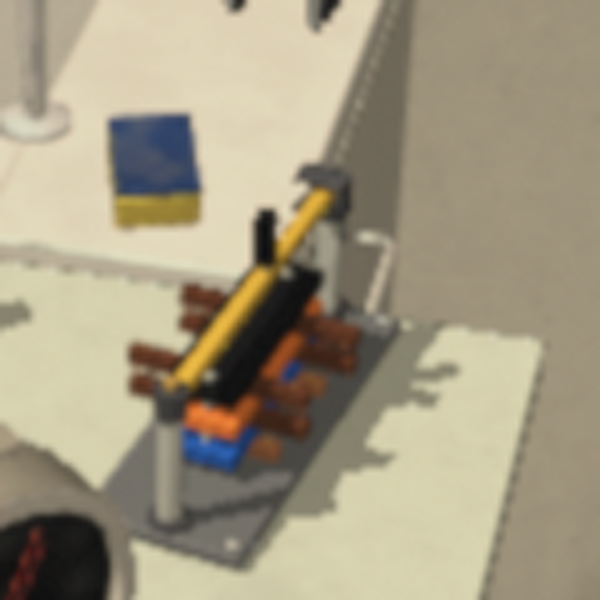

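The picture shows the bar's end in the fork at about (325,195), with hard-stop contact felt at 14 N. The stack below it is intact and the gripper is clear, so I'm handing the job in.

```bash
python3 -c "
from workcell import bot
print(bot.finish_job())"
```

```text
the job is handed in; nothing more can be done
None
```

All three plates (blue, orange, black from the bottom up) are stacked on the rack with two sticks under each upper plate, the keeper bar is shut in its fork, and the job was handed in at about 70 s; no verdict was returned.

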